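# Strip the dry-fitted candlestick for finishing

## Task

Take the dry-fitted candlestick on the blue jig apart for finishing, one part at a time from the top: set the brass cup in the middle of the white tile, then the copper dish in the middle of the round green mat. The steel foot is stuck under the jig's lips, so pick up the wooden block, drive the foot out along the channel with it (do not force it with the fingers), then lay the foot in the middle of the red plate, lengthwise along it, and stand the block upright in the middle of the cork rest, in either order. Set everything down gently, upright and let go, and leave the little keg where it is.

Things in the scene. Friction and masses are not known exactly. Their poses are not given: they have to be found in the camera images.
- cup: Brass candle cup, round, 55 mm tall: a solid stem of diameter 40 mm up to 42 mm height (grip here), above it a shallow open socket, a thin rim of outer diameter 36 mm; 0.2 kg. Starts upright on the dish's collar, resting flat (nothing interlocks). Origin: centre of the underside, z up.
- dish: Copper drip dish: a flat disc of diameter 84 mm, 6 mm thick, with a solid round collar of diameter 36 mm rising 26 mm above the disc (32 mm tall in all), 0.25 kg. Starts flat on the foot's boss, under the cup (nothing interlocks). Origin: centre of the underside, z up.
- foot: Bright steel foot under the dish: slab 100 (x) x 62 (y) x 14 mm, central boss 32 x 32 mm rising 28 mm above it (grip here), 0.5 kg. Origin: centre of underside, z up. Starts on the jig's base, 10 mm above and aligned with the jig's origin, rear end at jig x = -50. Push that end with the block towards jig +x (5 to 11 N): free to lift after 30 mm, 40 is comfortable and still flat on the base.
- block: Square beech block standing upright, 32 x 32 x 84 mm, with an orange band near its top, 0.09 kg; for driving the foot out. Origin: centre of the underside, z up; axes along its sides.
- jig: Blue jig, fixed. Origin on the table under the foot's starting centre, z up. Base 10 mm thick, x -75 to 105, y -55 to 55 mm. Channel along x, both ends open. At x -50 to -20 two cheeks with lips (27 to 34 mm above the table) cover the slab's edges, so it cannot lift; the lips stand 48 mm apart (|y| = 24), room for the block between. The -y cheek, brass, is sprung and squeezes the slab with 4 N.
- tile: White square ceramic tile, 90 x 90 mm, 6 mm thick, fixed: the cup's place. Origin: centre of its underside, on the table.
- mat_round: Round green mat, diameter 110 mm, 5 mm thick, fixed: the dish's place. Origin: centre of its underside, on the table.
- plate: Red rectangular plate, 130 mm long (its x) by 84 mm (its y), 5 mm thick, fixed: the foot's place; the foot's long side lies along its long side, either way round. Origin: centre of its underside, on the table.
- rest: Square cork rest, 70 x 70 mm, 8 mm thick, fixed: the block's place at the end. Origin: centre of its underside, on the table.
- keg: Bystander, not to be disturbed: a small dark wooden keg with iron hoops, standing, 70 mm tall, largest diameter 60 mm. Origin: centre of the underside, z up.
Mind the look-alikes: they are no part of the job. There is more than one size of the cup; the job needs the middle-sized.

How it is judged (in metres and radians):
On the way, in this order (a step that is already met when the one before it is completed fails the run):
1. the cup stands released on the white tile, within 12 mm of its middle, while the dish still lies on the foot in the jig (horizontal distance between cup and tile below 0.012 m and z of cup in the frame of tile between 0.002 and 0.01 m and angle between cup's own z axis and vertical below 0.1 rad and contact force between the fingers and cup below 0.1 N and linear speed of cup below 0.02 m/s and angular speed of cup below 0.2 rad/s and horizontal distance between foot and jig below 0.012 m and z of foot in the frame of jig below 0.02 m and horizontal distance between dish and foot below 0.02 m), for 0.2 s.
2. the dish lies released on the round green mat, within 12 mm of its middle, while the foot is still in the jig (horizontal distance between dish and mat_round below 0.012 m and z of dish in the frame of mat_round between 0.001 and 0.009 m and angle between dish's own z axis and vertical below 0.1 rad and contact force between the fingers and dish below 0.1 N and linear speed of dish below 0.02 m/s and angular speed of dish below 0.2 rad/s and horizontal distance between foot and jig below 0.012 m and z of foot in the frame of jig below 0.02 m), for 0.2 s.
3. the foot is driven along the channel by the block held in the gripper (moved over 10 mm, block pressing on it) (contact force between block and foot above 0.5 N and contact force between the fingers and block above 0.5 N and x of foot in the frame of jig above 0.01 m and z of foot in the frame of jig below 0.02 m).
At the end, for the whole second after the job is handed in: Cup on white tile, dish on green mat, foot on red plate, block on cork rest: each upright (0.1 rad), centred within 12 mm, released and at rest; the foot's length along the plate's within 0.2 rad (either way round); the keg standing within 15 mm of its start (horizontal distance between cup and tile below 0.012 m and z of cup in the frame of tile between 0.002 and 0.01 m and angle between each of cup, dish, foot, block, keg's own z axis and vertical below 0.1 rad and contact force between the fingers and cup below 0.1 N and linear speed of each of cup, dish, foot, block below 0.02 m/s and angular speed of each of cup, dish, foot, block below 0.2 rad/s and horizontal distance between dish and mat_round below 0.012 m and z of dish in the frame of mat_round between 0.001 and 0.009 m and contact force between the fingers and dish below 0.1 N and horizontal distance between foot and plate below 0.012 m and z of foot in the frame of plate between 0.001 and 0.009 m and angle between the x axis of foot and the x axis of plate, either way round below 0.2 rad and contact force between the fingers and foot below 0.1 N and horizontal distance between block and rest below 0.012 m and z of block in the frame of rest between 0.004 and 0.012 m and contact force between the fingers and block below 0.1 N and distance of keg from where it was at the start of the episode below 0.015 m); the robot touches nothing.
It fails at once if a part or the block is dropped or thrown (moves faster than 0.6 m/s, as after an 18 mm fall, with no finger on it) ((linear speed of cup above 0.6 m/s and contact force between the fingers and cup below 0.05 N) or (linear speed of dish above 0.6 m/s and contact force between the fingers and dish below 0.05 N) or (linear speed of foot above 0.6 m/s and contact force between the fingers and foot below 0.05 N) or (linear speed of block above 0.6 m/s and contact force between the fingers and block below 0.05 N)).
It fails at once if the fingers push or prise the foot while it is still under the lips (moved less than 25 mm) (contact force between the fingers and foot above 2 N and horizontal distance between foot and jig below 0.025 m and z of foot in the frame of jig below 0.02 m).
It fails at once if the keg is moved more than 15 mm or tipped (distance of keg from where it was at the start of the episode above 0.015 m or angle between keg's own z axis and vertical above 0.3 rad).
It also fails if it takes over 128 s, if anything falls off the work surface, if the arm or the gripper's body presses on something with over 40 N, if the wrist force passes 120 N, or if a joint passes its speed limit or range.

## Robot

A 6-joint arm with a two-finger parallel gripper is mounted at the origin on the work surface. World frame = base frame: x ahead of the robot, y to its left, z up, the work surface at z = 0. Lengths are in mm, angles in degrees, forces in N, time in s.
With the tool pointing down it reaches from about 275 to 825 mm from the base axis. Payload 5.2 kg.
Tool frame: the origin (TCP) lies at the very end of the fingers, on their centre line; the grasp point (between the pads) lies 19 mm behind it; z points along the fingers, y is the direction in which the jaws open and shut (so a half turn about z gives the same grasp; the last joint's range is limited). The gripper opens to 93 mm and grips with 3 to 60 N. Pads are 15 mm wide; open, the fingers measure 128 mm over their backs; the gripper's body (75 mm by 188 mm) begins 65 mm behind the grasp point.
Start: joints at [-79.63, 14.817, 87.949, -0, 77.235, -11.62], TCP at [205.966, -509.983, 218.653] pointing down, gripper open.
Joint ranges: [-179.93, 179.93], [-52.35, 119.4], [10.71, 147.94], [-69.91, 249.91], [12.55, 155.21], [-178.61, 178.61]. Speed limits (degrees/s): [147.25, 147.25, 180, 180, 180, 180].

## Interface

Orientations are given as a 3x3 rotation matrix whose columns are the frame's x, y, z axes.
In Python, from rig import manip gives the robot as it stands. The module is installed in compiled form; this text tells all that it offers.
- The arm moves only by the tool drive_tool, never from a script. Its argument "series" is a list of rows, each a list of 3 entries, a list of its own where there are three numbers: the shift along the tool's x, y, z in m, then the turn, a rotation vector about the tool's x, y, z in rad, then the finger opening in m, from 0 to 0.093. A call has exactly 5 rows; each row shifts and turns the commanded pose from where the row before left it, along the tool's axes as they then stand; what a row does not reach is not made up. A row lasts 1/10 s, in which the tool goes at most 50 mm and 8.59 degrees, less where a joint would pass 70% of its speed; a pose out of reach is approached as far as the arm can. A call is refused whole if a number of a shift passes 0.05 or a number of a turn 0.15, either way. A call with a gripper value outside its range is refused whole. The fingers move at their own pace and stop on an object; "squeeze" is the grip in N (left out, the last holds). Time passes only in rows, so rows that do not move let the fingers close, or fill a call up. It gives the time, the measured TCP pose, the force and the opening at its end, in the units of the state.
- manip.read_state(): the state, without advancing time (a new reading comes with each control period).
- manip.snapshot(name): name is "scene" or "top"; returns (picture, depth): 384x512x3 uint8, blue, green, red; 384x512 float32, mm along the optical axis (not along the pixel's ray), 0 where there is no reading.
- manip.camera_info(name): a dict with "camera_matrix" (3x3 intrinsics, pixels), "cam_to_world" (4x4, takes a point from camera to world coordinates). Camera axes: x right, y down, z forward; pixel columns grow to the right and rows downward; lengths in mm; the calibration is good to about 2 mm. A picture is of the moment at which its call begins. camera_info takes no time and is no camera call.
- manip.finish_job(): hands the job in, once; it reports no verdict.
The state is a dict: "clock": time; "joint_pos": joint angles; "joint_velocities": joint speeds; "joint_torque": joint torques, N m; "tool_pos": TCP position; "tcp_rot": TCP orientation; "ft_force": force on the tool from outside, world axes, zero at the start; "wrist_torque": the same for the moment, N m; "width": opening from 0.0 (shut) to 1.0 (fully open).
Only numpy, scipy, OpenCV 4.12 (cv2) and the standard library are available. Lean on these libraries where they do the work, as an engineer would, in place of code of your own. Each camera call takes 0.05 s, during which the arm holds its last target. There are 200 camera calls.

## Working session

There is one attempt and no reset: what is moved stays moved. The work goes in short steps, Python scripts to look and compute and a tool call to move; the robot and the scene stay as the last step left them, time stands still between calls to the robot, and variables do not carry over. Pictures are saved under pics/ and viewed, about 12 in all and at most 16, crops included, and the job is handed in when it is done.

Besides the shell and the picture viewer there is one more tool, called as name(argument=value, ...) on one line, values as JSON. drive_tool: Moves the arm, as the interface text tells. Its arguments: {"type":"object","properties":{"series":{"type":"array","items":{"type":"array"}},"squeeze":{"type":"number"}},"required":["series"]}

```bash
mkdir -p pics; python3 - <<'E'
from rig import manip
import cv2,numpy as np
for n in ("scene","top"):
    p,d=manip.snapshot(n); cv2.imwrite(f"pics/{n}0.png",p); np.save(f"{n}0.npy",d)
    c=manip.camera_info(n); print(n,np.round(c["camera_matrix"],1).tolist(),np.round(c["cam_to_world"],3).tolist())
s=manip.read_state(); print(s)
E
```

```text
scene [[381.3, 0.0, 252.3], [0.0, 381.3, 180.9], [0.0, 0.0, 1.0]] [[-0.721, 0.531, -0.445, 893.635], [0.693, 0.548, -0.468, 359.968], [-0.004, -0.646, -0.763, 668.636], [0.0, 0.0, 0.0, 1.0]]
top [[365.0, 0.0, 253.6], [0.0, 365.0, 188.4], [0.0, 0.0, 1.0]] [[0.003, -0.979, 0.205, 374.581], [-1.0, -0.002, 0.004, -16.401], [-0.003, -0.205, -0.979, 950.414], [0.0, 0.0, 0.0, 1.0]]
{'clock': 0.1, 'joint_pos': array([-7.96310753e+01,  1.48529155e+01,  8.80036548e+01, -2.16047787e-06,
        7.72358412e+01, -1.16197209e+01]), 'joint_velocities': array([-0.03300003, -0.07336833, -0.10727119, -0.08717747,  0.00250963,
       -0.06349045]), 'joint_torque': array([ 2.77585190e-03, -4.38208723e+01, -2.84644783e+01,  7.22537586e-02,
        3.63120390e-02, -4.93644814e-05]), 'tool_pos': array([ 205.86299726, -509.49119231,  217.92929099]), 'tcp_rot': array([[ 9.27258116e-01,  3.74422624e-01, -2.90332234e-04],
       [ 3.74422595e-01, -9.27256816e-01,  1.58653809e-03],
       [ 3.24823211e-04, -1.57983727e-03, -9.99998699e-01]]), 'ft_force': array([0.01368015, 0.38674846, 0.35108838]), 'wrist_torque': array([ 0.02873463, -0.02582347, -0.05530519]), 'width': 1.0005389882725222}
```

View pics/top0.png

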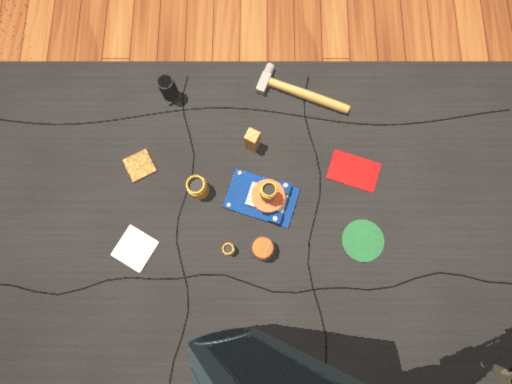

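View pics/scene0.png

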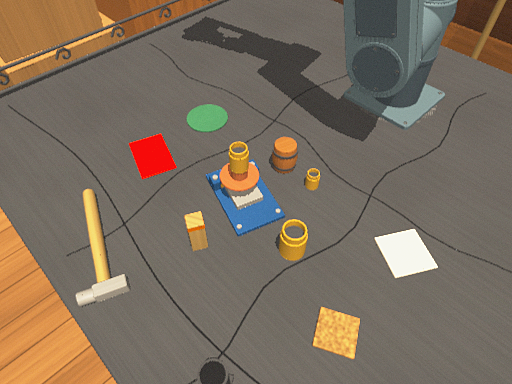

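```bash
python3 - <<'E'
import cv2,numpy as np
a=cv2.imread("pics/top0.png")[155:240,210:320]; b=cv2.imread("pics/scene0.png")[125:260,170:320]
a=cv2.resize(a,(760,587),interpolation=cv2.INTER_CUBIC)[:, :]; b=cv2.resize(b,None,fx=4,fy=4,interpolation=cv2.INTER_CUBIC)
a=cv2.resize(a,(400,309));h=np.zeros((540,200,3),np.uint8)
cv2.imwrite("pics/c1.png",b); cv2.imwrite("pics/c2.png",cv2.resize(a,(776,600)))
E
cat > h.py <<'E'
from rig import manip
import cv2,numpy as np
def cam(n):
    c=manip.camera_info(n); return np.array(c["camera_matrix"]),np.array(c["cam_to_world"])
def ray(n,uv,z):
    K,T=cam(n); uv=np.atleast_2d(uv).astype(float)
    d=np.c_[(uv-K[:2,2])/[K[0,0],K[1,1]],np.ones(len(uv))]@T[:3,:3].T
    s=(z-T[2,3])/d[:,2]; return T[:3,3]+d*s[:,None]
def cloud(n,D):
    K,T=cam(n); v,u=np.mgrid[:D.shape[0],:D.shape[1]]
    P=np.stack([(u-K[0,2])/K[0,0]*D,(v-K[1,2])/K[1,1]*D,D],-1)
    P=P@T[:3,:3].T+T[:3,3]; P[D<=0]=np.nan; return P
def blobs(m,amin=30):
    cs,_=cv2.findContours(m.astype(np.uint8),cv2.RETR_EXTERNAL,cv2.CHAIN_APPROX_NONE)
    return [c[:,0] for c in cs if cv2.contourArea(c)>amin]
def rect(n,c,z):
    w=ray(n,c,z)[:,:2].astype(np.float32); (cx,cy),(a,b),t=cv2.minAreaRect(w)
    return round(cx,1),round(cy,1),round(a,1),round(b,1),round(t,1)
E
python3 - <<'E'
from h import *
for n in ("top","scene"):
    I=cv2.imread(f"pics/{n}0.png"); H=cv2.cvtColor(I,cv2.COLOR_BGR2HSV); h,s,v=cv2.split(H)
    P=cloud(n,np.load(n+"0.npy"))
    M=dict(tile=((s<40)&(v>200),6),mat=((h>50)&(h<85)&(s>120),5),plate=(((h<4)|(h>176))&(s>200)&(v>150),5),jig=((h>100)&(h<125)&(s>150),10),yel=((h>9)&(h<30)&(s>100)&(v>60),0),org=((h>3)&(h<=12)&(s>100)&(v>60),0))
    for k,(m,z) in M.items():
        for c in blobs(m,50):
            if c[:,1].mean()<60 and n=="top": continue
            zz=[P[y,x,2] for x,y in c]
            mm=np.zeros(m.shape,np.uint8); cv2.drawContours(mm,[c],-1,1,-1); pz=P[...,2][mm>0]
            print(n,k,c.mean(0).round(),"zmax %.0f"%np.nanpercentile(pz,95),"zmed %.0f"%np.nanmedian(pz),rect(n,c,z))
E
```

```text
top tile [134. 248.] zmax 9 zmed 6 (416.4, 292.3, 91.6, 91.4, 60.1)
top tile [250. 194.] zmax 27 zmed 24 (559.0, -3.9, 22.1, 64.9, 83.2)
top tile [265.  77.] zmax 29 zmed 26 (896.2, -43.1, 24.6, 88.0, 68.6)
top yel [228. 249.] zmax 43 zmed 33 (415.7, 53.0, 27.9, 31.1, 0.2)
top yel [262. 247.] zmax 73 zmed 70 (418.6, -35.8, 53.4, 54.1, 0.2)
top yel [269. 197.] zmax 139 zmed 60 (556.4, -52.0, 86.3, 82.2, 0.2)
top yel [197. 187.] zmax 73 zmed 56 (578.2, 137.8, 70.1, 54.5, 45.7)
top yel [137. 165.] zmax 11 zmed 8 (638.2, 296.8, 71.6, 72.1, 28.1)
top yel [253. 142.] zmax 84 zmed 53 (701.8, -12.9, 45.4, 52.5, 20.5)
top yel [313.  99.] zmax 26 zmed 21 (834.4, -163.2, 238.2, 28.6, 73.2)
top org [275. 200.] zmax 65 zmed 59 (539.4, -68.0, 43.3, 63.1, 17.8)
scene tile [ 84. 296.] zmax 27 zmed 25 (917.0, -61.0, 12.7, 28.1, 61.3)
scene tile [107. 286.] zmax 29 zmed 27 (874.2, -49.8, 22.5, 53.8, 69.2)
scene tile [405. 253.] zmax 8 zmed 7 (417.6, 293.5, 89.7, 88.9, 59.8)
scene plate [152. 157.] zmax 8 zmed 6 (624.1, -276.9, 131.3, 83.0, 71.7)
scene jig [244. 202.] zmax 33 zmed 11 (551.1, -30.0, 183
[... 418 characters left out ...]
 (398.7, 40.7, 66.7, 31.3, 32.5)
scene yel [284. 161.] zmax 49 zmed 37 (405.6, -42.6, 53.3, 61.6, 39.5)
scene yel [238. 168.] zmax 138 zmed 64 (489.6, -109.3, 158.6, 88.9, 45.9)
scene yel [285. 146.] zmax 72 zmed 70 (365.8, -75.7, 70.9, 55.1, 44.0)
scene yel [484.  32.] zmax -135 zmed -272 (-547.8, -13.2, 521.3, 213.3, 22.5)
scene yel [101.  40.] zmax 52 zmed -115 (381.0, -854.3, 101.9, 816.0, 89.9)
scene yel [71. 19.] zmax 80 zmed -20 (491.1, -997.5, 447.6, 657.9, 45.6)
scene org [235. 172.] zmax 78 zmed 64 (515.5, -98.3, 44.6, 66.2, 24.0)
scene org [503.  26.] zmax -120 zmed -209 (-659.6, 17.6, 341.4, 70.6, 22.5)
scene org [475.  14.] zmax -140 zmed -203 (-633.7, -78.7, 297.5, 125.2, 13.4)
```

View pics/c1.png

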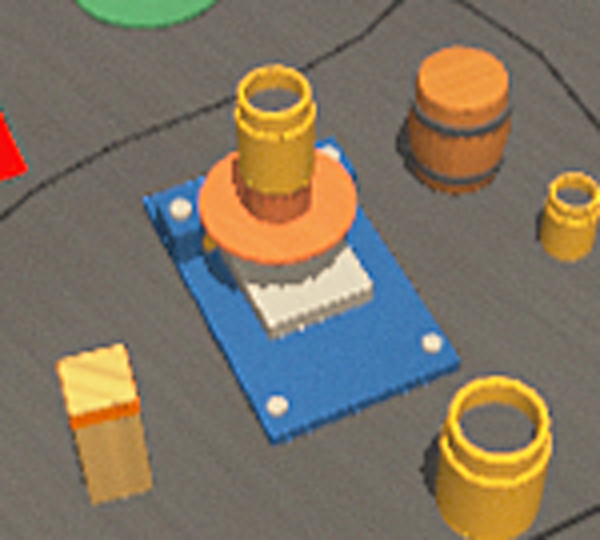

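View pics/c2.png

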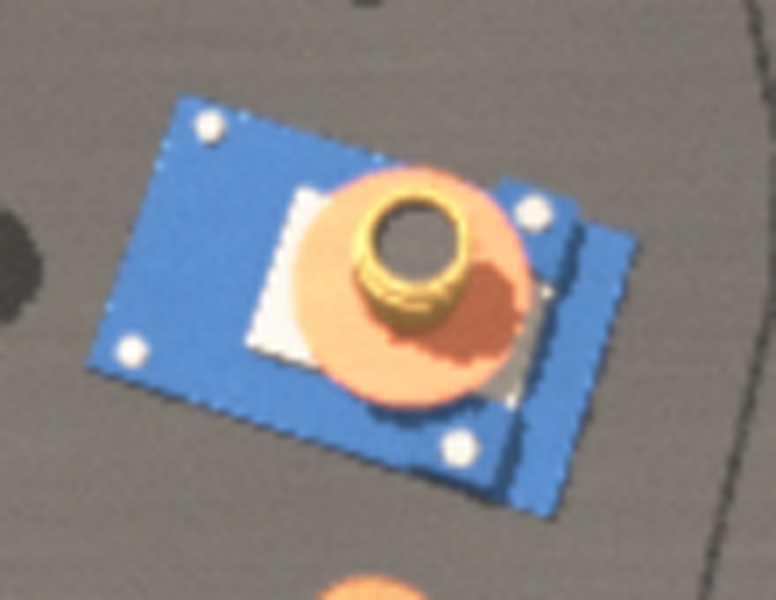

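```bash
python3 - <<'E'
from h import *
for n,px in (("top",dict(mat=(363,240),plate=(354,170),jig=(235,200))),("scene",dict(mat=(207,118),jig=(255,220)))):
    I=cv2.imread(f"pics/{n}0.png"); H=cv2.cvtColor(I,cv2.COLOR_BGR2HSV).astype(int)
    P=cloud(n,np.load(n+"0.npy"))
    for k,(u,v) in px.items():
        ref=H[v,u]; dh=np.minimum(abs(H[...,0]-ref[0]),180-abs(H[...,0]-ref[0]))
        m=(dh<10)&(abs(H[...,1]-ref[1])<70)&(H[...,2]>60)
        if k=="jig": m&=~(P[...,2]>14)   # base surface only
        for c in blobs(m,150):
            if cv2.pointPolygonTest(c.reshape(-1,1,2),(u,v),False)>=0: print(n,k,ref,rect(n,c,10 if k=="jig" else 5))
    # parts from depth
    for k,(cx,cy,r,z0,z1) in dict(cup=(546,-44,50,128,145),disc=(546,-44,60,53,62),block=(690,-15,40,79,90),keg=(410,-38,45,64,80),slab=(550,-30,70,19,28)).items():
        m=(np.hypot(P[...,0]-cx,P[...,1]-cy)<r)&(P[...,2]>z0)&(P[...,2]<z1)
        if m.sum()<5: print(n,k,"none"); continue
        q=P[m][:,:2].astype(np.float32)
        print(n,k,m.sum(),"z",P[m][:,2].mean().round(1),np.round(cv2.minEnclosingCircle(q),1) if 0 else cv2.minEnclosingCircle(q),cv2.minAreaRect(q))
E
```

```text
top mat [ 64  87 202] (438.0, -292.3, 109.4, 109.2, 24.7)
top plate [  1 165 255] (622.9, -278.6, 132.6, 87.5, 71.6)
top jig [107 142 207] (556.4, -5.2, 124.2, 111.1, 72.0)
top cup 126 z 134.5 ((543.0601196289062, -45.824256896972656), 18.698810577392578) ((542.902099609375, -46.31205749511719), (33.9747200012207, 36.05307388305664), 44.71318435668945)
top disc 585 z 58.6 ((544.3944091796875, -47.105224609375), 42.02127456665039) ((544.2908325195312, -47.334110260009766), (81.78414154052734, 82.48745727539062), 44.44348907470703)
top block 163 z 84.3 ((692.3255615234375, -7.887807369232178), 21.781660079956055) ((692.9937744140625, -7.008737564086914), (32.86903762817383, 32.10990524291992), 61.48663330078125)
top keg 366 z 70.5 ((415.8270568847656, -33.19361877441406), 25.669099807739258) ((415.3493347167969, -33.16706085205078), (48.54037094116211, 48.68684005737305), 44.888362884521484)
top slab 171 z 24.5 ((540.7958374023438, -42.99451446533203), 56.79704666137695) ((531.3640747070312, -40.68433380126953), (101.7843246459961, 80.60356140136719), 68.10784149169922)
scene mat [ 66 
[... 332 characters left out ...]
8, -46.35198211669922), 42.67735290527344) ((547.6337280273438, -44.30409622192383), (78.17377471923828, 81.50091552734375), 48.435150146484375)
scene block 277 z 84.3 ((694.210205078125, -7.590111255645752), 21.817235946655273) ((694.7642211914062, -6.441322326660156), (32.55498504638672, 32.58020782470703), 62.94385528564453)
scene keg 332 z 70.0 ((417.2001647949219, -33.165992736816406), 26.638530731201172) ((418.10614013671875, -32.814544677734375), (49.638343811035156, 49.32680130004883), 43.251251220703125)
scene slab 468 z 24.4 ((546.0383911132812, -45.80929183959961), 58.9832763671875) ((551.075927734375, -33.05244064331055), (75.2725601196289, 107.90070343017578), 68.60013580322266)
```

drive_tool(series=[[[0.02,-0.012,0],[0,0,0],0.093],[[0.033,-0.02,0],[0,0,0],0.093],[[0.035,-0.022,0],[0,0,0],0.093],[[0.035,-0.022,0],[0,0,0],0.093],[[0.035,-0.022,0],[0,0,0],0.093]], squeeze=30)

```text
clock: 0.6
tool_pos: [316.3, -358.4, 218.3]
tcp_rot: [[0.927, 0.374, -0.0], [0.374, -0.927, 0.001], [0.0, -0.001, -1.0]]
ft_force: [-0.3, -0.2, -0.3]
width: 1.001
```

drive_tool(series=[[[0.035,-0.022,0],[0,0,0],0.08],[[0.035,-0.022,0],[0,0,0],0.08],[[0.035,-0.022,0],[0,0,0],0.08],[[0.035,-0.022,0],[0,0,0],0.08],[[0.035,-0.022,0],[0,0,0],0.08]])

```text
clock: 1.1
tool_pos: [437.4, -190.8, 218.5]
tcp_rot: [[0.927, 0.374, -0.0], [0.374, -0.927, 0.0], [-0.0, -0.0, -1.0]]
ft_force: [0.5, -0.8, 0.1]
width: 0.857
```

drive_tool(series=[[[0.035,-0.022,0],[0,0,0],0.08],[[0.035,-0.022,0],[0,0,0],0.08],[[0.035,-0.022,0],[0,0,0],0.08],[[0.025,-0.012,0],[0,0,0],0.08],[[0,0,0],[0,0,0],0.08]])

```text
clock: 1.6
tool_pos: [529.6, -68.6, 218.1]
tcp_rot: [[0.926, 0.378, -0.0], [0.378, -0.926, 0.001], [0.0, -0.001, -1.0]]
ft_force: [0.2, -0.0, -0.6]
width: 0.862
```

```bash
cat > g.py <<'E'
import sys
from h import *
def go(x,y,z,yaw=None):
    # yaw: wanted angle (deg) of the jaw line (tool y), mod 180
    s=manip.read_state(); R=np.array(s["tcp_rot"]); p=np.array(s["tool_pos"])
    d=R.T@(np.array([x,y,z])-p); a=np.degrees(np.arctan2(R[1,1],R[0,1]))
    t=0 if yaw is None else (yaw-a+90)%180-90
    c,q=np.cos(np.radians(-t)),np.sin(np.radians(-t)); d2=np.array([c*d[0]+q*d[1],-q*d[0]+c*d[1],d[2]])
    tilt=np.degrees(np.arccos(-R[2,2]))
    print("t %.2f pos %s jaw %.1f tilt %.2f j1 %.0f j6 %.0f w %.1f F %s"%(s["clock"],p.round(1),a,tilt,s["joint_pos"][0],s["joint_pos"][5],s["width"]*93,np.round(s["ft_force"],1)))
    print(" shift now-axes mm",d.round(1)," turn z rad %.3f, then shift %s"%(np.radians(-t),d2.round(1)), "tilt-fix rotvec",np.round(R.T@np.cross(R[:,2],[0,0,-1]),4))
if __name__=="__main__": go(*map(float,sys.argv[1:]))
E
python3 g.py 544.5 -46 88
```

```text
t 1.60 pos [529.6 -68.6 218.1] jaw -67.8 tilt 0.07 j1 -19 j6 48 w 80.2 F [ 0.2 -0.  -0.6]
 shift now-axes mm [ 22.3 -15.2 130.1]  turn z rad 0.000, then shift [ 22.3 -15.2 130.1] tilt-fix rotvec [-0.0011 -0.0004 -0.    ]
```

drive_tool(series=[[[0.0223,-0.0152,0.01],[0,0,0],0.08],[[0,0,0.03],[0,0,0],0.08],[[0,0,0.03],[0,0,0],0.08],[[0,0,0.03],[0,0,0],0.08],[[0,0,0.01],[0,0,0],0.08]])

```text
clock: 2.1
tool_pos: [540.3, -49.1, 105.5]
tcp_rot: [[0.927, 0.374, -0.006], [0.374, -0.927, 0.001], [-0.005, -0.004, -1.0]]
ft_force: [-0.9, -0.6, 0.7]
width: 0.86
```

drive_tool(series=[[[0,0,0.01],[0,0,0],0.08],[[0,0,0.01],[0,0,0],0.08],[[0,0,0],[0,0,0],0.08],[[0,0,0],[0,0,0],0.08],[[0,0,0],[0,0,0],0.08]])

```text
clock: 2.6
tool_pos: [543.9, -49.2, 89.6]
tcp_rot: [[0.927, 0.375, 0.002], [0.375, -0.927, -0.001], [0.001, 0.001, -1.0]]
ft_force: [0.2, 0.5, 0.4]
width: 0.864
```

```bash
python3 - <<'E'
from h import *
import g
g.go(544.5,-46,88)
I,D=manip.snapshot("scene"); J,E=manip.snapshot("top")
np.save("s1.npy",D)
a=cv2.resize(I[100:220,160:320],None,fx=4,fy=4,interpolation=cv2.INTER_CUBIC)
cv2.imwrite("pics/a1.png",a)
E
```

```text
t 2.60 pos [543.9 -49.2  89.6] jaw -68.0 tilt 0.11 j1 -17 j6 51 w 80.3 F [0.2 0.5 0.4]
 shift now-axes mm [ 1.8 -2.7  1.6]  turn z rad 0.000, then shift [ 1.8 -2.7  1.6] tilt-fix rotvec [ 0.0012 -0.0014 -0.    ]
```

View pics/a1.png

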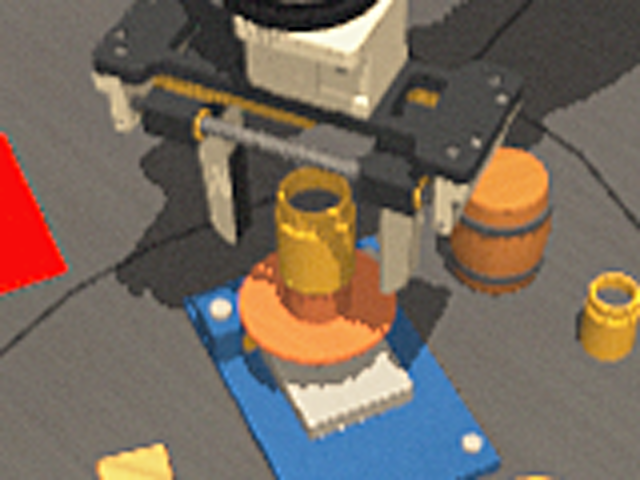

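```bash
python3 - <<'E'
from h import *
P=cloud("scene",np.load("s1.npy"))
s=manip.read_state();R=np.array(s["tcp_rot"]);p=np.array(s["tool_pos"])
Q=(P-p)@R
m=(P[...,2]>92)&(P[...,2]<112)&(abs(Q[...,0])<60)&(abs(Q[...,1])<75)
for nm,mm in (("fL",m&(Q[...,1]<-30)),("cup",m&(abs(Q[...,1])<28)),("fR",m&(Q[...,1]>30))):
    q=Q[mm]; print(nm,len(q),np.nanpercentile(q,[2,50,98],axis=0).round(1).tolist())
E
```

```text
fL 49 [[-6.2, -54.6, -21.8], [8.5, -47.9, -14.7], [10.1, -41.3, -4.1]]
cup 126 [[-0.1, -22.0, -22.0], [18.2, -10.8, -13.3], [21.9, 11.1, -2.9]]
fR 67 [[-7.5, 39.8, -22.2], [7.6, 41.6, -13.9], [10.3, 53.7, -3.4]]
```

drive_tool(series=[[[0.002,-0.0025,0.001],[0,0,0],0.06],[[0,0,0],[0,0,0],0.04],[[0,0,0],[0,0,0],0.03],[[0,0,0],[0,0,0],0.03],[[0,0,0],[0,0,0],0.03]])

```text
clock: 3.2
tool_pos: [544.1, -45.9, 87.7]
tcp_rot: [[0.927, 0.374, -0.0], [0.374, -0.927, -0.0], [-0.0, 0.0, -1.0]]
ft_force: [1.3, 0.2, -0.2]
width: 0.479
```

drive_tool(series=[[[0,0,0],[0,0,0],0.03],[[0,0,-0.003],[0,0,0],0.03],[[0,0,-0.007],[0,0,0],0.03],[[0,0,-0.015],[0,0,0],0.03],[[0,0,-0.02],[0,0,0],0.03]])

```text
clock: 3.7
tool_pos: [543.2, -45.7, 132.5]
tcp_rot: [[0.927, 0.374, -0.002], [0.374, -0.927, 0.001], [-0.002, -0.002, -1.0]]
ft_force: [0.2, -0.6, -1.7]
width: 0.429
```

```bash
python3 g.py 417 293 130; python3 - <<'E'
from h import *
I,D=manip.snapshot("scene"); np.save("s2.npy",D)
cv2.imwrite("pics/a2.png",cv2.resize(I[80:220,160:320],None,fx=4,fy=4,interpolation=cv2.INTER_CUBIC))
E
```

```text
t 3.70 pos [543.2 -45.7 132.5] jaw -68.0 tilt 0.15 j1 -17 j6 51 w 39.9 F [ 0.2 -0.6 -1.7]
 shift now-axes mm [   9.8 -361.3    3.1]  turn z rad 0.000, then shift [   9.8 -361.3    3.1] tilt-fix rotvec [-0.0016  0.002   0.    ]
```

View pics/a2.png

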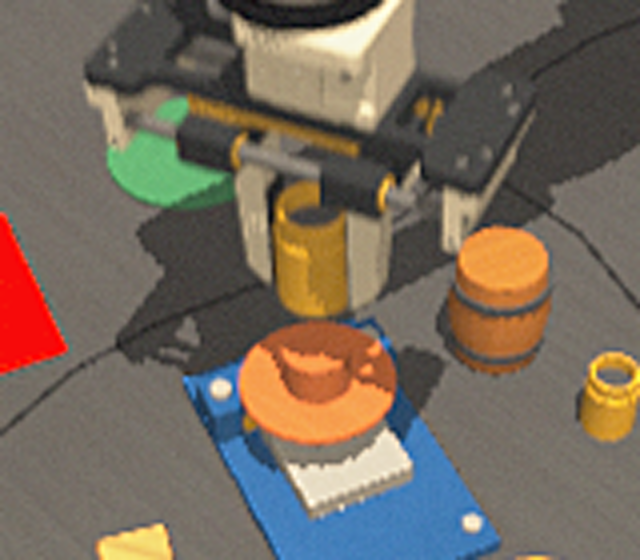

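drive_tool(series=[[[0.001,-0.015,0],[0,0,0],0.03],[[0.001,-0.028,0],[0,0,0],0.03],[[0.001,-0.034,0],[0,0,0],0.03],[[0.001,-0.034,0],[0,0,0],0.03],[[0.001,-0.034,0],[0,0,0],0.03]])

```text
clock: 4.25
tool_pos: [492.5, 92.3, 131.6]
tcp_rot: [[0.927, 0.374, -0.002], [0.374, -0.927, 0.0], [-0.002, -0.001, -1.0]]
ft_force: [1.2, 0.1, -1.5]
width: 0.422
```

drive_tool(series=[[[0.001,-0.034,0],[0,0,0],0.03],[[0.001,-0.034,0],[0,0,0],0.03],[[0.001,-0.034,0],[0,0,0],0.03],[[0.001,-0.034,0],[0,0,0],0.03],[[0.001,-0.034,0],[0,0,0],0.03]])

```text
clock: 4.75
tool_pos: [433.2, 251.5, 131.7]
tcp_rot: [[0.927, 0.375, -0.002], [0.375, -0.927, -0.0], [-0.002, -0.0, -1.0]]
ft_force: [0.1, 0.3, -2.5]
width: 0.428
```

drive_tool(series=[[[0,-0.03,0.005],[0,0,0],0.03],[[0,-0.016,0.015],[0,0,0],0.03],[[0,0,0.025],[0,0,0],0.03],[[0,0,0.025],[0,0,0],0.03],[[0,0,0.015],[0,0,0],0.03]])

```text
clock: 5.25
tool_pos: [415.2, 292.6, 45.0]
tcp_rot: [[0.927, 0.375, -0.004], [0.375, -0.927, -0.001], [-0.004, -0.0, -1.0]]
ft_force: [-0.0, -0.9, -3.2]
width: 0.427
```

drive_tool(series=[[[0,0,0.01],[0,0,0],0.03],[[0,0,0],[0,0,0],0.03],[[0,0,0],[0,0,0],0.03],[[0,0,0],[0,0,0],0.03],[[0,0,0],[0,0,0],0.03]])

```text
clock: 5.75
tool_pos: [418.9, 292.9, 38.6]
tcp_rot: [[0.927, 0.374, 0.002], [0.374, -0.927, 0.001], [0.002, -0.0, -1.0]]
ft_force: [0.3, -0.5, -2.4]
width: 0.424
```

```bash
python3 - <<'E'
from h import *
import g
g.go(417,293,10)
for n in ("scene","top"):
    I,D=manip.snapshot(n); P=cloud(n,D); s=manip.read_state(); p=s["tool_pos"]
    m=(np.hypot(P[...,0]-p[0],P[...,1]-p[1])<30)&(P[...,2]<p[2]+9)&(P[...,2]>12)
    H=cv2.cvtColor(I,cv2.COLOR_BGR2HSV); m&=(H[...,1]>90)&(H[...,0]<30)
    q=P[m]; print(n,len(q), np.percentile(q,[1,50,99],axis=0).round(1).tolist() if len(q)>5 else "")
E
```

```text
t 5.75 pos [418.9 292.9  38.6] jaw -68.0 tilt 0.11 j1 22 j6 90 w 39.4 F [ 0.3 -0.5 -2.4]
 shift now-axes mm [-1.8 -0.9 28.6]  turn z rad 0.000, then shift [-1.8 -0.9 28.6] tilt-fix rotvec [-0.0001 -0.002  -0.    ]
scene 77 [[416.5, 276.4, 35.4], [436.8, 295.9, 41.6], [439.7, 312.3, 47.3]]
top 0
```

drive_tool(series=[[[-0.0015,-0.001,0.01],[0,0,0],0.03],[[0,0,0.01],[0,0,0],0.03],[[0,0,0.005],[0,0,0],0.03],[[0,0,0.001],[0,0,0],0.03],[[0,0,0],[0,0,0],0.03]])

```text
clock: 6.35
tool_pos: [416.1, 292.8, 11.1]
tcp_rot: [[0.927, 0.374, -0.001], [0.374, -0.927, -0.0], [-0.001, 0.0, -1.0]]
ft_force: [0.1, -0.7, -2.9]
width: 0.428
```

drive_tool(series=[[[0,0,0.001],[0,0,0],0.03],[[0,0,0.001],[0,0,0],0.03],[[0,0,0.0005],[0,0,0],0.03],[[0,0,0],[0,0,0],0.03],[[0,0,0],[0,0,0],0.03]])

```text
clock: 6.85
tool_pos: [416.7, 293.1, 9.6]
tcp_rot: [[0.927, 0.374, 0.001], [0.374, -0.927, 0.0], [0.001, -0.0, -1.0]]
ft_force: [0.1, -0.4, 3.6]
width: 0.427
```

drive_tool(series=[[[0,0,-0.0005],[0,0,0],0.044],[[0,0,0],[0,0,0],0.05],[[0,0,0],[0,0,0],0.06],[[0,0,0],[0,0,0],0.07],[[0,0,0],[0,0,0],0.07]])

```text
clock: 7.35
tool_pos: [416.4, 292.9, 9.6]
tcp_rot: [[0.927, 0.374, -0.0], [0.374, -0.927, -0.0], [-0.0, 0.0, -1.0]]
ft_force: [0.0, 0.8, 0.4]
width: 0.732
```

drive_tool(series=[[[0,0,-0.01],[0,0,0],0.07],[[0,0,-0.025],[0,0,0],0.07],[[0,0,-0.035],[0,0,0],0.07],[[0,0,-0.03],[0,0,0],0.07],[[0,0,-0.02],[0,0,0],0.07]])

```text
clock: 7.85
tool_pos: [417.3, 293.4, 132.8]
tcp_rot: [[0.927, 0.375, 0.003], [0.375, -0.927, 0.001], [0.004, -0.0, -1.0]]
ft_force: [0.7, 0.4, -0.1]
width: 0.756
```

```bash
python3 - <<'E'
from h import *
import g
g.go(544.5,-46,130)
I,D=manip.snapshot("scene"); P=cloud("scene",D)
m=(np.hypot(P[...,0]-417,P[...,1]-293)<40)&(P[...,2]>52)&(P[...,2]<70)
print("cup",m.sum(),P[m][:,2].mean() if m.any() else "",cv2.minEnclosingCircle(P[m][:,:2].astype(np.float32)) if m.any() else "")
m=(np.hypot(P[...,0]-546,P[...,1]+44)<40)&(P[...,2]>80)&(P[...,2]<92)
print("collar",m.sum(),P[m][:,2].mean(),cv2.minEnclosingCircle(P[m][:,:2].astype(np.float32)))
E
```

```text
t 7.85 pos [417.3 293.4 132.8] jaw -68.0 tilt 0.20 j1 23 j6 91 w 70.3 F [ 0.7  0.4 -0.1]
 shift now-axes mm [ -9.2 362.3   2.7]  turn z rad 0.000, then shift [ -9.2 362.3   2.7] tilt-fix rotvec [-0.0001 -0.0035  0.    ]
cup 191 58.59726765778961 ((417.41204833984375, 292.206298828125), 19.65668296813965)
collar 197 84.38164156826865 ((544.5527954101562, -47.279415130615234), 18.992233276367188)
```

drive_tool(series=[[[-0.001,0.02,0],[0,0,0],0.07],[[-0.001,0.035,0],[0,0,0],0.07],[[-0.001,0.04,0],[0,0,0],0.07],[[-0.001,0.04,0],[0,0,0],0.07],[[-0.001,0.04,0],[0,0,0],0.07]])

```text
clock: 8.4
tool_pos: [477.4, 127.5, 129.7]
tcp_rot: [[0.927, 0.375, 0.0], [0.375, -0.927, 0.0], [0.0, 0.0, -1.0]]
ft_force: [0.5, 0.9, -0.2]
width: 0.756
```

drive_tool(series=[[[-0.001,0.04,0],[0,0,0],0.07],[[-0.001,0.04,0],[0,0,0],0.07],[[-0.001,0.04,0],[0,0,0],0.07],[[-0.001,0.04,0],[0,0,0],0.07],[[0,0.028,0],[0,0,0],0.07]])

```text
clock: 8.9
tool_pos: [544.5, -49.6, 129.6]
tcp_rot: [[0.928, 0.373, 0.0], [0.373, -0.928, -0.001], [0.0, 0.001, -1.0]]
ft_force: [-0.2, 0.6, -0.5]
width: 0.754
```

drive_tool(series=[[[0,0,0.01],[0,0,0],0.07],[[0,0,0.02],[0,0,0],0.07],[[0,0,0.015],[0,0,0],0.07],[[0,0,0],[0,0,0],0.07],[[0,0,0],[0,0,0],0.07]])

```text
clock: 9.4
tool_pos: [543.5, -46.3, 84.5]
tcp_rot: [[0.927, 0.375, -0.001], [0.375, -0.927, 0.0], [-0.001, -0.001, -1.0]]
ft_force: [0.3, -0.1, 0.7]
width: 0.754
```

```bash
python3 g.py 544.5 -46.5 62
```

```text
t 9.40 pos [543.5 -46.3  84.5] jaw -68.0 tilt 0.07 j1 -17 j6 51 w 70.1 F [ 0.3 -0.1  0.7]
 shift now-axes mm [ 0.9  0.6 22.5]  turn z rad 0.000, then shift [ 0.9  0.6 22.5] tilt-fix rotvec [-0.0009  0.0009  0.    ]
```

drive_tool(series=[[[0.001,0.0005,0.012],[0,0,0],0.07],[[0,0,0.008],[0,0,0],0.065],[[0,0,0.002],[0,0,0],0.06],[[0,0,0],[0,0,0],0.05],[[0,0,0],[0,0,0],0.04]])

```text
clock: 9.9
tool_pos: [545.2, -47.2, 62.8]
tcp_rot: [[0.927, 0.374, 0.0], [0.374, -0.927, -0.0], [0.0, 0.0, -1.0]]
ft_force: [-0.1, 0.8, -0.3]
width: 0.524
```

drive_tool(series=[[[0,0,0],[0,0,0],0.027],[[0,0,0],[0,0,0],0.027],[[0,0,0],[0,0,0],0.027],[[0,0,0],[0,0,0],0.027],[[0,0,-0.003],[0,0,0],0.027]])

```text
clock: 10.4
tool_pos: [544.6, -47.0, 65.3]
tcp_rot: [[0.927, 0.374, -0.001], [0.374, -0.927, 0.0], [-0.001, -0.001, -1.0]]
ft_force: [-0.3, 0.4, -2.5]
width: 0.382
```

drive_tool(series=[[[0,0,-0.005],[0,0,0],0.027],[[0,0,-0.01],[0,0,0],0.027],[[0,0,-0.015],[0,0,0],0.027],[[0,0,-0.02],[0,0,0],0.027],[[0,0,-0.01],[0,0,0],0.027]])

```text
clock: 10.9
tool_pos: [546.1, -47.3, 127.9]
tcp_rot: [[0.927, 0.375, 0.003], [0.375, -0.927, -0.001], [0.002, 0.002, -1.0]]
ft_force: [0.6, -0.6, -2.5]
width: 0.382
```

```bash
python3 g.py 439 -291.5 110; python3 - <<'E'
from h import *
I,D=manip.snapshot("scene")
cv2.imwrite("pics/a3.png",cv2.resize(I[80:240,160:320],None,fx=3.5,fy=3.5,interpolation=cv2.INTER_CUBIC))
E
```

```text
t 10.90 pos [546.1 -47.3 127.9] jaw -68.0 tilt 0.16 j1 -17 j6 51 w 35.5 F [ 0.6 -0.6 -2.5]
 shift now-axes mm [-190.8  186.3   17.8]  turn z rad 0.000, then shift [-190.8  186.3   17.8] tilt-fix rotvec [ 0.0017 -0.0022 -0.    ]
```

View pics/a3.png

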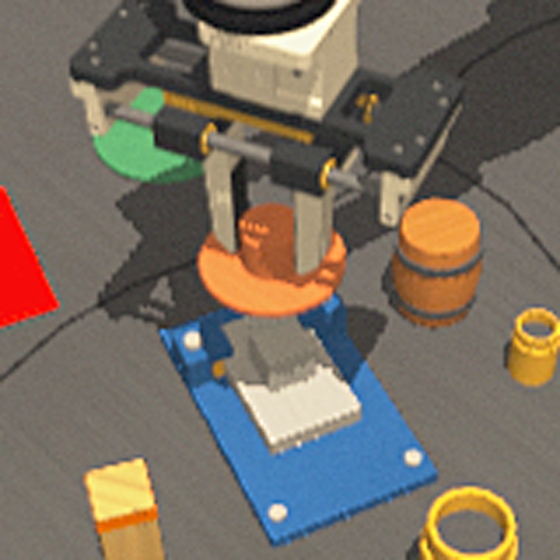

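drive_tool(series=[[[-0.01,0.01,0],[0,0,0],0.027],[[-0.02,0.02,0],[0,0,0],0.027],[[-0.025,0.024,0],[0,0,0],0.027],[[-0.025,0.024,0],[0,0,0],0.027],[[-0.025,0.024,0],[0,0,0],0.027]])

```text
clock: 11.45
tool_pos: [484.1, -182.4, 124.5]
tcp_rot: [[0.927, 0.375, -0.002], [0.375, -0.927, 0.001], [-0.002, -0.001, -1.0]]
ft_force: [-0.9, -0.3, -1.1]
width: 0.381
```

drive_tool(series=[[[-0.025,0.024,0],[0,0,0],0.027],[[-0.025,0.024,0],[0,0,0],0.027],[[-0.02,0.02,0.01],[0,0,0],0.027],[[-0.012,0.013,0.015],[0,0,0],0.027],[[-0.003,0.003,0.025],[0,0,0],0.027]])

```text
clock: 11.95
tool_pos: [437.5, -294.1, 75.4]
tcp_rot: [[0.928, 0.372, 0.001], [0.372, -0.928, -0.002], [0.0, 0.003, -1.0]]
ft_force: [0.4, 0.5, -2.8]
width: 0.384
```

drive_tool(series=[[[0,0,0.02],[0,0,0],0.027],[[0,0,0.01],[0,0,0],0.027],[[0,0,0],[0,0,0],0.027],[[0,0,0],[0,0,0],0.027],[[0,0,0],[0,0,0],0.027]])

```text
clock: 12.45
tool_pos: [439.2, -291.2, 46.6]
tcp_rot: [[0.927, 0.375, 0.001], [0.375, -0.927, -0.001], [0.001, 0.002, -1.0]]
ft_force: [0.5, -0.3, -2.6]
width: 0.378
```

```bash
python3 - <<'E'
from h import *
import g
g.go(439,-291.5,15.5)
for n in ("scene","top"):
    I,D=manip.snapshot(n); P=cloud(n,D); p=manip.read_state()["tool_pos"]
    m=(np.hypot(P[...,0]-p[0],P[...,1]-p[1])<55)&(P[...,2]<p[2]+3)&(P[...,2]>p[2]-10)
    q=P[m]; print(n,len(q), (np.percentile(q,[2,98],axis=0).round(1).tolist(),cv2.minEnclosingCircle(q[:,:2].astype(np.float32))) if len(q)>5 else "")
E
```

```text
t 12.45 pos [ 439.2 -291.2   46.6] jaw -68.0 tilt 0.11 j1 -46 j6 22 w 35.2 F [ 0.5 -0.3 -2.6]
 shift now-axes mm [-0.3  0.1 31.1]  turn z rad 0.000, then shift [-0.3  0.1 31.1] tilt-fix rotvec [ 0.0018 -0.0007 -0.    ]
scene 338 ([[402.2, -323.3, 38.9], [478.7, -250.5, 48.4]], ((439.40863037109375, -290.557861328125), 42.70893096923828))
top 60 ([[409.1, -297.3, 39.4], [480.2, -257.1, 46.2]], ((443.1871337890625, -286.69049072265625), 38.56726837158203))
```

drive_tool(series=[[[0,0,0.012],[0,0,0],0.027],[[0,0,0.01],[0,0,0],0.027],[[0,0,0.005],[0,0,0],0.027],[[0,0,0.0015],[0,0,0],0.027],[[0,0,0],[0,0,0],0.027]])

```text
clock: 13.05
tool_pos: [438.3, -290.4, 16.7]
tcp_rot: [[0.927, 0.375, -0.001], [0.375, -0.927, 0.001], [-0.0, -0.001, -1.0]]
ft_force: [-1.0, -0.6, -1.6]
width: 0.379
```

drive_tool(series=[[[0,0,0.001],[0,0,0],0.027],[[0,0,0.001],[0,0,0],0.027],[[0,0,0.0005],[0,0,0],0.027],[[0,0,0],[0,0,0],0.027],[[0,0,0],[0,0,0],0.027]])

```text
clock: 13.55
tool_pos: [438.9, -291.1, 15.9]
tcp_rot: [[0.927, 0.374, 0.001], [0.374, -0.927, -0.001], [0.0, 0.001, -1.0]]
ft_force: [-2.6, 1.9, 7.8]
width: 0.378
```

Contact. Release, rise, then head for the block.

drive_tool(series=[[[0,0,-0.0005],[0,0,0],0.04],[[0,0,0],[0,0,0],0.05],[[0,0,0],[0,0,0],0.06],[[0,0,0],[0,0,0],0.065],[[0,0,0],[0,0,0],0.065]])

```text
clock: 14.05
tool_pos: [438.6, -290.7, 15.1]
tcp_rot: [[0.927, 0.374, -0.0], [0.374, -0.927, 0.0], [-0.0, -0.0, -1.0]]
ft_force: [-0.6, -0.4, 0.1]
width: 0.683
```

drive_tool(series=[[[0,0,-0.01],[0,0,0],0.065],[[0,0,-0.025],[0,0,0],0.065],[[0,0,-0.035],[0,0,0],0.065],[[0,0,-0.035],[0,0,0],0.065],[[0,0,-0.015],[0,0,0],0.065]])

```text
clock: 14.55
tool_pos: [439.9, -292.0, 139.3]
tcp_rot: [[0.927, 0.374, 0.004], [0.374, -0.927, -0.004], [0.002, 0.005, -1.0]]
ft_force: [1.2, -0.1, -0.7]
width: 0.702
```

```bash
python3 - <<'E'
from h import *
import g
g.go(693.5,-7.5,140,62); g.go(693.5,-7.5,140,-28)
I,D=manip.snapshot("scene"); P=cloud("scene",D)
for k,c,lo,hi in (("collar",(439,-291),33,42),("disc",(439,-291),9,15)):
    m=(np.hypot(P[...,0]-c[0],P[...,1]-c[1])<50)&(P[...,2]>lo)&(P[...,2]<hi)
    print(k,m.sum(),P[m][:,2].mean(),cv2.minEnclosingCircle(P[m][:,:2].astype(np.float32)))
E
```

```text
t 14.55 pos [ 439.9 -292.   139.3] jaw -68.0 tilt 0.33 j1 -46 j6 22 w 65.2 F [ 1.2 -0.1 -0.7]
 shift now-axes mm [ 341.7 -168.8   -0.8]  turn z rad 0.873, then shift [  90.4 -370.2   -0.8] tilt-fix rotvec [ 0.0053 -0.0022  0.    ]
t 14.55 pos [ 439.9 -292.   139.3] jaw -68.0 tilt 0.33 j1 -46 j6 22 w 65.2 F [ 1.2 -0.1 -0.7]
 shift now-axes mm [ 341.7 -168.8   -0.8]  turn z rad -0.698, then shift [370.2  90.4  -0.8] tilt-fix rotvec [ 0.0053 -0.0022  0.    ]
collar 114 37.40113079842795 ((437.4295959472656, -292.0865783691406), 20.282243728637695)
disc 362 11.782268794808983 ((437.25299072265625, -293.5233154296875), 46.02064895629883)
```

drive_tool(series=[[[0,0,0],[0,0,0.145],0.065],[[0,0,0],[0,0,0.145],0.065],[[0,0,0],[0,0,0.145],0.065],[[0,0,0],[0,0,0.145],0.065],[[0,0,0],[0,0,0.145],0.065]])

```text
clock: 15.1
tool_pos: [438.3, -290.4, 134.8]
tcp_rot: [[0.94, -0.34, -0.001], [-0.34, -0.94, 0.001], [-0.001, -0.0, -1.0]]
ft_force: [0.2, -0.2, -0.2]
width: 0.698
```

drive_tool(series=[[[0,0,0],[0,0,0.145],0.065],[[0.005,-0.02,0],[0,0,0],0.065],[[0.01,-0.038,0],[0,0,0],0.065],[[0.01,-0.04,0],[0,0,0],0.065],[[0.01,-0.04,0],[0,0,0],0.065]])

```text
clock: 15.6
tool_pos: [534.5, -184.0, 134.9]
tcp_rot: [[0.884, -0.468, -0.001], [-0.468, -0.884, 0.0], [-0.001, -0.0, -1.0]]
ft_force: [0.5, 0.4, -0.6]
width: 0.701
```

drive_tool(series=[[[0.01,-0.04,0],[0,0,0],0.065],[[0.01,-0.04,0],[0,0,0],0.065],[[0.01,-0.04,0],[0,0,0],0.065],[[0.01,-0.04,0],[0,0,0],0.065],[[0.01,-0.04,0],[0,0,0],0.065]])

```text
clock: 16.1
tool_pos: [672.3, -30.1, 134.7]
tcp_rot: [[0.884, -0.467, -0.001], [-0.467, -0.884, 0.0], [-0.001, 0.0, -1.0]]
ft_force: [0.1, 0.1, 0.5]
width: 0.697
```

drive_tool(series=[[[0.005,-0.03,0],[0,0,0],0.065],[[0,0,0.01],[0,0,0],0.065],[[0,0,0.02],[0,0,0],0.065],[[0,0,0],[0,0,0],0.065],[[0,0,0],[0,0,0],0.065]])

```text
clock: 16.6
tool_pos: [689.0, -8.0, 104.3]
tcp_rot: [[0.884, -0.468, -0.002], [-0.468, -0.884, 0.0], [-0.002, 0.001, -1.0]]
ft_force: [-0.3, 0.4, 0.0]
width: 0.699
```

```bash
python3 g.py 693.5 -7.5 16 62;  python3 - <<'E'
from h import *
I,D=manip.snapshot("scene"); P=cloud("scene",D); np.save("s4.npy",D)
m=(np.hypot(P[...,0]-693,P[...,1]+7)<35)&(P[...,2]>79)&(P[...,2]<90)
print(m.sum(),cv2.minAreaRect(P[m][:,:2].astype(np.float32)))
E
```

```text
t 16.60 pos [689.   -8.  104.3] jaw -117.9 tilt 0.14 j1 -10 j6 108 w 65.0 F [-0.3  0.4  0. ]
 shift now-axes mm [ 3.9 -2.7 88.3]  turn z rad 0.002, then shift [ 3.9 -2.7 88.3] tilt-fix rotvec [0.001  0.0023 0.    ]
36 ((700.1911010742188, 4.262537002563477), (8.720849990844727, 31.956562042236328), 62.540977478027344)
```

drive_tool(series=[[[0.004,-0.003,0.01],[0,0,0],0.065],[[0,0,0.03],[0,0,0],0.065],[[0,0,0.03],[0,0,0],0.065],[[0,0,0.015],[0,0,0],0.065],[[0,0,0.003],[0,0,0],0.065]])

```text
clock: 17.15
tool_pos: [693.7, -6.7, 14.9]
tcp_rot: [[0.884, -0.468, -0.004], [-0.468, -0.884, 0.001], [-0.004, 0.001, -1.0]]
ft_force: [-0.3, -0.0, -0.3]
width: 0.702
```

drive_tool(series=[[[0,0,0],[0,0,0],0.055],[[0,0,0],[0,0,0],0.045],[[0,0,0],[0,0,0],0.038],[[0,0,0],[0,0,0],0.022],[[0,0,0],[0,0,0],0.022]], squeeze=50)

```text
clock: 17.65
tool_pos: [695.6, -6.8, 18.2]
tcp_rot: [[0.884, -0.467, 0.001], [-0.467, -0.884, -0.0], [0.001, -0.0, -1.0]]
ft_force: [-0.2, -0.1, 5.4]
width: 0.346
```

drive_tool(series=[[[0,0,0],[0,0,0],0.022],[[0,0,0],[0,0,0],0.022],[[0,0,0],[0,0,0],0.022],[[0,0,0],[0,0,0],0.022],[[0,0,0],[0,0,0],0.022]])

```text
clock: 18.15
tool_pos: [695.6, -6.8, 18.1]
tcp_rot: [[0.884, -0.467, 0.001], [-0.467, -0.884, -0.0], [0.001, -0.0, -1.0]]
ft_force: [-1.2, -0.2, 5.8]
width: 0.341
```

```bash
python3 g.py 693.5 -7.5 100 72
```

```text
t 18.15 pos [695.6  -6.8  18.1] jaw -117.9 tilt 0.08 j1 -10 j6 108 w 31.7 F [-1.2 -0.2  5.8]
 shift now-axes mm [ -1.4   1.6 -81.9]  turn z rad -0.172, then shift [ -1.6   1.3 -81.9] tilt-fix rotvec [-0.0003 -0.0014  0.    ]
```

drive_tool(series=[[[0,0,-0.005],[0,0,0],0.022],[[0,0,-0.015],[0,0,0],0.022],[[0,0,-0.025],[0,0,0],0.022],[[0,0,-0.025],[0,0,-0.085],0.022],[[0,0,-0.01],[0,0,-0.085],0.022]])

```text
clock: 18.65
tool_pos: [696.7, -6.8, 101.1]
tcp_rot: [[0.951, -0.308, 0.005], [-0.308, -0.951, -0.001], [0.005, -0.001, -1.0]]
ft_force: [0.5, -0.1, 0.1]
width: 0.344
```

drive_tool(series=[[[0,0,0],[0,0,0],0.022],[[0,0,0],[0,0,0],0.022],[[0,0,0],[0,0,0],0.022],[[0,0,0],[0,0,0],0.022],[[0,0,0],[0,0,0],0.022]])

```text
clock: 19.15
tool_pos: [694.6, -6.6, 96.2]
tcp_rot: [[0.95, -0.312, -0.002], [-0.312, -0.95, 0.0], [-0.002, 0.0, -1.0]]
ft_force: [-0.4, 0.5, -0.4]
width: 0.343
```

```bash
python3 - <<'E'
from h import *
import g
g.go(546,-44,100,72)
yaw=np.radians(72); ex=np.array([np.cos(yaw),np.sin(yaw)])
s=manip.read_state();p=np.array(s["tool_pos"])
for n in ("scene","top"):
    I,D=manip.snapshot(n); P=cloud(n,D); cv2.imwrite(f"pics/b_{n}.png",I); np.save(f"b_{n}.npy",D)
    near=np.hypot(P[...,0]-546,P[...,1]+44)<120
    for k,z0,z1,r in (("boss",49,56,45),("slab",21,27,80),("cheek",31,37,80),("base",7,13,120)):
        m=near&(P[...,2]>z0)&(P[...,2]<z1)&(np.hypot(P[...,0]-546,P[...,1]+44)<r)
        if m.sum()<5: print(n,k,"none");continue
        q=P[m]; rel=q[:,:2]-[546.2,-44]; X=rel@ex; Y=rel@[-ex[1],ex[0]]
        print(n,k,m.sum(),"z%.1f"%q[:,2].mean(),"jigX",np.percentile(X,[1,99]).round(1),"jigY",np.percentile(Y,[1,99]).round(1),np.round(cv2.minAreaRect(q[:,:2].astype(np.float32))[2],1), np.round(cv2.minAreaRect(q[:,:2].astype(np.float32))[0],1))
    # held block: points around the TCP below it
    rel=(P-p); X=rel[...,:2]@ex; Y=rel[...,:2]@[-ex[1],ex[0]]
    m=(abs(X)<40)&(abs(Y)<22)&(rel[...,2]<-1)&(rel[...,2]>-30); 
    if m.sum()>5: print(n,"block",m.sum(),"X",np.percentile(X[m],[1,50,99]).round(1),"Y",np.percentile(Y[m],[1,50,99]).round(1),"dz",np.percentile(rel[...,2][m],[1,99]).round(1))
I=cv2.imread("pics/b_scene.png"); J=cv2.imread("pics/b_top.png")
a=cv2.resize(I[100:260,150:310],(480,480),interpolation=cv2.INTER_CUBIC); b=cv2.resize(J[150:250,215:315],(320,320),interpolation=cv2.INTER_CUBIC)
c=np.zeros((480,800,3),np.uint8); c[:,:480]=a; c[:320,480:]=b; cv2.imwrite("pics/b.png",c)
E
```

```text
t 19.15 pos [694.6  -6.6  96.2] jaw -108.2 tilt 0.09 j1 -10 j6 98 w 31.9 F [-0.4  0.5 -0.4]
 shift now-axes mm [-129.5   81.9   -3.6]  turn z rad -0.003, then shift [-129.8   81.5   -3.6] tilt-fix rotvec [0.0002 0.0016 0.    ]
scene boss 179 z52.6 jigX [-18.4  14.3] jigY [-14.   16.9] 71.1 [544.3 -45.6]
scene slab 665 z24.6 jigX [-51.7  47.9] jigY [-39.3  41. ] 70.8 [543.9 -45.8]
scene cheek 310 z34.4 jigX [-53.1  14.6] jigY [-52.9  56.4] 72.0 [538.3 -61.6]
scene base 1668 z10.7 jigX [-76.1 102.7] jigY [-52.4  56.3] 71.8 [519.1 -21.7]
top boss 159 z52.5 jigX [-18.   12.9] jigY [-13.4  18.2] 72.3 [542.9 -45.9]
top slab 372 z24.5 jigX [-52.1  20.7] jigY [-28.   56.9] 71.0 [528.1 -53.6]
top cheek 240 z34.7 jigX [-52.3 -11.9] jigY [-52.3  56.6] 72.2 [537.1 -64.8]
top base 565 z10.4 jigX [-77.1  22.5] jigY [-51.7  57.2] 71.9 [536.1 -67.6]
```

View pics/b.png

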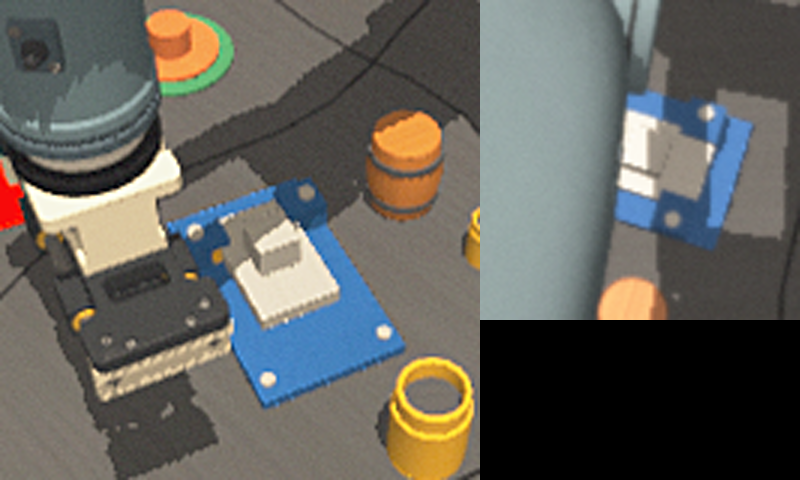

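```bash
python3 g.py 520.8 -115.6 96 72
```

```text
t 19.25 pos [694.8  -6.6  96.5] jaw -108.1 tilt 0.06 j1 -10 j6 98 w 31.7 F [ 0.2 -0.1 -0.7]
 shift now-axes mm [-131.4  157.8    0.7]  turn z rad -0.002, then shift [-131.8  157.5    0.7] tilt-fix rotvec [0.0002 0.001  0.    ]
```

drive_tool(series=[[[-0.008,0.01,0],[0,0,0],0.022],[[-0.016,0.02,0],[0,0,0],0.022],[[-0.021,0.025,0],[0,0,0],0.022],[[-0.021,0.025,0],[0,0,0],0.022],[[-0.021,0.025,0],[0,0,0],0.022]])

```text
clock: 19.75
tool_pos: [578.6, -79.8, 97.0]
tcp_rot: [[0.95, -0.311, -0.0], [-0.311, -0.95, -0.0], [-0.0, 0.0, -1.0]]
ft_force: [0.3, 0.0, -0.5]
width: 0.346
```

drive_tool(series=[[[-0.021,0.025,0],[0,0,0],0.022],[[-0.016,0.018,0],[0,0,0],0.022],[[-0.008,0.0095,0.005],[0,0,0],0.022],[[0,0,0.015],[0,0,0],0.022],[[0,0,0.015],[0,0,0],0.022]])

```text
clock: 20.25
tool_pos: [521.2, -115.7, 62.1]
tcp_rot: [[0.95, -0.312, 0.002], [-0.312, -0.95, -0.001], [0.002, -0.0, -1.0]]
ft_force: [0.4, 0.2, 0.2]
width: 0.338
```

drive_tool(series=[[[0,0,0.005],[0,0,0],0.022],[[0,0,0],[0,0,0],0.022],[[0,0,0],[0,0,0],0.022],[[0,0,0],[0,0,0],0.022],[[0,0,0],[0,0,0],0.022]])

```text
clock: 20.75
tool_pos: [521.2, -115.4, 57.7]
tcp_rot: [[0.95, -0.311, 0.001], [-0.311, -0.95, -0.0], [0.001, 0.0, -1.0]]
ft_force: [-0.1, 0.6, -0.7]
width: 0.343
```

```bash
python3 - <<'E'
from h import *
import g
g.go(520.8,-115.6,31,72)
yaw=np.radians(72); ex=np.array([np.cos(yaw),np.sin(yaw)])
for n in ("scene","top"):
    I,D=manip.snapshot(n); P=cloud(n,D); cv2.imwrite(f"pics/d_{n}.png",I); p=np.array(manip.read_state()["tool_pos"])
    rel=(P-p); X=rel[...,:2]@ex; Y=rel[...,:2]@[-ex[1],ex[0]]
    m=(abs(X)<19)&(abs(Y)<30)&(rel[...,2]<-1)&(p[2]+rel[...,2]>14)
    if m.sum()>5: print(n,"block",m.sum(),"X",np.percentile(X[m],[1,50,99]).round(1),"Y",np.percentile(Y[m],[1,50,99]).round(1),"dz",np.percentile(rel[...,2][m],[1,99]).round(1))
I=cv2.imread("pics/d_scene.png")
cv2.imwrite("pics/d.png",cv2.resize(I[100:240,150:310],None,fx=4,fy=4,interpolation=cv2.INTER_CUBIC))
E
```

```text
t 20.75 pos [ 521.2 -115.4   57.7] jaw -108.1 tilt 0.07 j1 -24 j6 84 w 31.9 F [-0.1  0.6 -0.7]
 shift now-axes mm [-0.3  0.3 26.7]  turn z rad -0.002, then shift [-0.3  0.3 26.7] tilt-fix rotvec [ 0.0001 -0.0012  0.    ]
scene block 61 X [-12.6  14.7  17.3] Y [-15.6 -10.1  14.4] dz [-15.4  -1.2]
top block 12 X [-15.2  -2.4  12. ] Y [16.7 17.  17.4] dz [-15.   -1.2]
```

View pics/d.png

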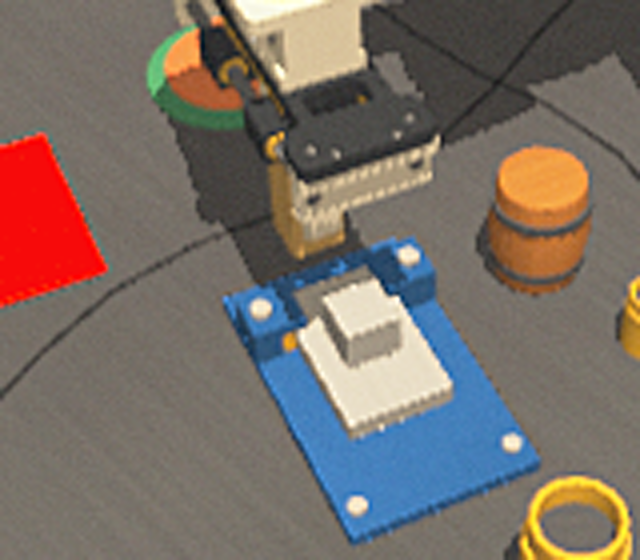

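drive_tool(series=[[[0,0,0.008],[0,0,0],0.022],[[0,0,0.01],[0,0,0],0.022],[[0,0,0.006],[0,0,0],0.022],[[0,0,0.0025],[0,0,0],0.022],[[0,0,0],[0,0,0],0.022]])

```text
clock: 21.35
tool_pos: [520.1, -115.1, 29.8]
tcp_rot: [[0.95, -0.311, -0.001], [-0.311, -0.95, 0.001], [-0.002, -0.0, -1.0]]
ft_force: [1.0, 0.3, -0.5]
width: 0.342
```

drive_tool(series=[[[0,0,0],[0,0,0],0.022],[[0,0,0],[0,0,0],0.022],[[0,-0.002,0],[0,0,0],0.022],[[0,-0.002,0],[0,0,0],0.022],[[0,0,0],[0,0,0],0.022]])

```text
clock: 21.85
tool_pos: [522.0, -111.2, 30.8]
tcp_rot: [[0.951, -0.311, 0.0], [-0.311, -0.951, -0.0], [0.0, -0.0, -1.0]]
ft_force: [0.2, 0.1, -0.5]
width: 0.346
```

```bash
python3 g.py 534 -75.2 31 72
```

```text
t 21.85 pos [ 522.  -111.2   30.8] jaw -108.1 tilt 0.02 j1 -24 j6 84 w 32.2 F [ 0.2  0.1 -0.5]
 shift now-axes mm [  0.2 -37.9  -0.2]  turn z rad -0.002, then shift [  0.3 -37.9  -0.2] tilt-fix rotvec [-0.0001 -0.0003 -0.    ]
```

drive_tool(series=[[[0,-0.002,0],[0,0,0],0.022],[[0,-0.002,0],[0,0,0],0.022],[[0,-0.002,0],[0,0,0],0.022],[[0,-0.002,0],[0,0,0],0.022],[[0,-0.002,0],[0,0,0],0.022]])

```text
clock: 22.35
tool_pos: [524.5, -103.5, 30.8]
tcp_rot: [[0.951, -0.31, -0.001], [-0.31, -0.951, -0.003], [-0.0, 0.003, -1.0]]
ft_force: [-3.9, -7.7, 0.5]
width: 0.341
```

drive_tool(series=[[[0,-0.002,0],[0,0,0],0.022],[[0,-0.002,0],[0,0,0],0.022],[[0,-0.002,0],[0,0,0],0.022],[[0,-0.002,0],[0,0,0],0.022],[[0,-0.002,0],[0,0,0],0.022]])

```text
clock: 22.85
tool_pos: [527.6, -94.1, 30.8]
tcp_rot: [[0.951, -0.31, -0.001], [-0.31, -0.951, -0.003], [-0.0, 0.003, -1.0]]
ft_force: [-3.6, -8.5, -0.0]
width: 0.342
```

```bash
python3 - <<'E'
from h import *
import g
g.go(536.3,-68,31,72)
I,D=manip.snapshot("scene"); P=cloud("scene",D)
cv2.imwrite("pics/e.png",cv2.resize(I[100:240,150:310],None,fx=4,fy=4,interpolation=cv2.INTER_CUBIC))
ex=np.array([.309,.951]); rel=P[...,:2]-[543.7,-45.2]; X=rel@ex; Y=rel@[-ex[1],ex[0]]
m=(P[...,2]>21)&(P[...,2]<27)&(abs(Y)<27)&(X>30)&(X<110); print("slab front jigX",np.percentile(X[m],[97,99]),"z",P[m][:,2].mean())
E
```

```text
t 22.85 pos [527.6 -94.1  30.8] jaw -108.1 tilt 0.17 j1 -22 j6 86 w 31.8 F [-3.6 -8.5 -0. ]
 shift now-axes mm [  0.2 -27.5  -0.3]  turn z rad -0.001, then shift [  0.3 -27.5  -0.3] tilt-fix rotvec [0.0029 0.0002 0.    ]
slab front jigX [64.1030627  64.71133732] z 24.61127579623238
```

View pics/e.png

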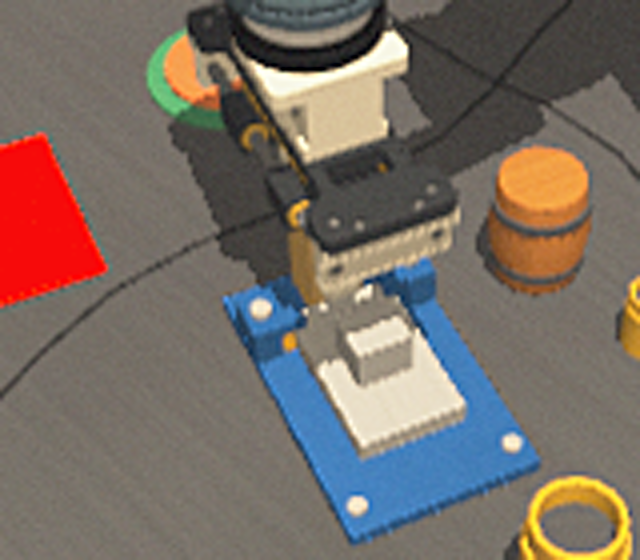

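drive_tool(series=[[[0,-0.003,0],[0,0,0],0.022],[[0,-0.003,0],[0,0,0],0.022],[[0,-0.003,0],[0,0,0],0.022],[[0,-0.003,0],[0,0,0],0.022],[[0,-0.003,0],[0,0,0],0.022]])

```text
clock: 23.4
tool_pos: [532.3, -79.6, 30.8]
tcp_rot: [[0.951, -0.311, -0.001], [-0.311, -0.951, -0.002], [-0.0, 0.002, -1.0]]
ft_force: [-1.1, -2.9, -1.8]
width: 0.343
```

drive_tool(series=[[[0,-0.003,0],[0,0,0],0.022],[[0,-0.003,0],[0,0,0],0.022],[[0,-0.003,0],[0,0,0],0.022],[[0,-0.003,0],[0,0,0],0.022],[[0,0,0],[0,0,0],0.022]])

```text
clock: 23.9
tool_pos: [536.8, -66.2, 30.7]
tcp_rot: [[0.951, -0.311, 0.0], [-0.311, -0.951, 0.0], [0.0, -0.0, -1.0]]
ft_force: [0.5, -1.9, -1.0]
width: 0.346
```

```bash
python3 - <<'E'
from h import *
import g
g.go(521,-115.6,31,72)
I,D=manip.snapshot("scene"); P=cloud("scene",D)
ex=np.array([.309,.951]); rel=P[...,:2]-[543.7,-45.2]; X=rel@ex; Y=rel@[-ex[1],ex[0]]
m=(P[...,2]>21)&(P[...,2]<27)&(abs(Y)<35)&(X>62)&(X<110); print("slab front jigX",np.percentile(X[m],[97,99]),"z",P[m][:,2].mean())
E
```

```text
t 23.90 pos [536.8 -66.2  30.7] jaw -108.1 tilt 0.03 j1 -19 j6 89 w 32.2 F [ 0.5 -1.9 -1. ]
 shift now-axes mm [ 0.3 51.8 -0.3]  turn z rad -0.002, then shift [ 0.3 51.8 -0.3] tilt-fix rotvec [-0.0004 -0.0003  0.    ]
slab front jigX [93.13693885 93.98261566] z 24.682535590980773
```

drive_tool(series=[[[0,0.004,0],[0,0,0],0.022],[[0,0.006,0],[0,0,0],0.022],[[0,0.003,-0.005],[0,0,0],0.022],[[0,0,-0.02],[0,0,0],0.022],[[0,0,-0.03],[0,0,0],0.022]])

```text
clock: 24.45
tool_pos: [530.9, -79.1, 84.9]
tcp_rot: [[0.95, -0.312, -0.004], [-0.312, -0.95, 0.002], [-0.004, -0.0, -1.0]]
ft_force: [-0.6, 0.0, -0.4]
width: 0.342
```

drive_tool(series=[[[0,0,-0.025],[0,0,0],0.022],[[0,0,-0.01],[0,0,0],0.022],[[0,0,0],[0,0,0],0.022],[[0,0,0],[0,0,0],0.022],[[0,0,0],[0,0,0],0.022]])

```text
clock: 24.95
tool_pos: [531.4, -78.9, 119.1]
tcp_rot: [[0.95, -0.311, -0.003], [-0.311, -0.95, 0.001], [-0.003, -0.0, -1.0]]
ft_force: [-0.6, -0.4, -0.8]
width: 0.342
```

```bash
python3 g.py 637 295 120; python3 g.py 637 295 120 -118
```

```text
t 24.95 pos [531.4 -78.9 119.1] jaw -108.1 tilt 0.16 j1 -20 j6 88 w 31.8 F [-0.6 -0.4 -0.8]
 shift now-axes mm [ -15.9 -388.2   -0.8]  turn z rad 0.000, then shift [ -15.9 -388.2   -0.8] tilt-fix rotvec [-0.0001  0.0029 -0.    ]
t 24.95 pos [531.4 -78.9 119.1] jaw -108.1 tilt 0.16 j1 -20 j6 88 w 31.8 F [-0.6 -0.4 -0.8]
 shift now-axes mm [ -15.9 -388.2   -0.8]  turn z rad 0.172, then shift [ -82.3 -379.7   -0.8] tilt-fix rotvec [-0.0001  0.0029 -0.    ]
```

drive_tool(series=[[[-0.001,-0.015,0],[0,0,0],0.022],[[-0.001,-0.028,0],[0,0,0],0.022],[[-0.0015,-0.033,0],[0,0,0],0.022],[[-0.0015,-0.033,0],[0,0,0],0.022],[[-0.0015,-0.033,0],[0,0,0],0.022]])

```text
clock: 25.45
tool_pos: [570.1, 60.1, 119.7]
tcp_rot: [[0.95, -0.311, -0.002], [-0.311, -0.95, 0.001], [-0.002, -0.0, -1.0]]
ft_force: [0.5, -0.4, -1.0]
width: 0.345
```

drive_tool(series=[[[-0.0015,-0.033,0],[0,0,0],0.022],[[-0.0015,-0.033,0],[0,0,0],0.022],[[-0.0015,-0.033,0],[0,0,0],0.022],[[-0.0015,-0.033,0],[0,0,0],0.022],[[-0.0015,-0.033,0],[0,0,0],0.022]])

```text
clock: 25.95
tool_pos: [613.9, 219.6, 119.4]
tcp_rot: [[0.951, -0.311, -0.002], [-0.311, -0.951, 0.0], [-0.002, 0.001, -1.0]]
ft_force: [-0.8, 0.2, -0.8]
width: 0.339
```

drive_tool(series=[[[-0.001,-0.033,0],[0,0,0],0.022],[[-0.001,-0.028,0],[0,0,0],0.022],[[0,-0.018,0.01],[0,0,0],0.022],[[0,0,0.025],[0,0,0],0.022],[[0,0,0.015],[0,0,0],0.022]])

```text
clock: 26.45
tool_pos: [635.4, 293.3, 67.2]
tcp_rot: [[0.951, -0.31, -0.004], [-0.31, -0.951, -0.001], [-0.003, 0.002, -1.0]]
ft_force: [-0.4, -0.1, -1.6]
width: 0.344
```

drive_tool(series=[[[0,0,0.01],[0,0,0],0.022],[[0,0,0],[0,0,0],0.022],[[0,0,0],[0,0,0],0.022],[[0,0,0],[0,0,0],0.022],[[0,0,0],[0,0,0],0.022]])

```text
clock: 26.95
tool_pos: [638.1, 292.5, 62.0]
tcp_rot: [[0.95, -0.311, 0.002], [-0.311, -0.95, 0.001], [0.002, -0.001, -1.0]]
ft_force: [0.0, -0.5, -1.1]
width: 0.341
```

```bash
python3 - <<'E'
from h import *
import g
g.go(637,295,26)
yaw=np.radians(72); ex=np.array([np.cos(yaw),np.sin(yaw)])
for n in ("scene","top"):
    I,D=manip.snapshot(n); P=cloud(n,D); p=np.array(manip.read_state()["tool_pos"])
    rel=(P-p); X=rel[...,:2]@ex; Y=rel[...,:2]@[-ex[1],ex[0]]
    m=(abs(X)<19)&(abs(Y)<30)&(rel[...,2]<-1)&(p[2]+rel[...,2]>14)
    if m.sum()>5: print(n,"block",m.sum(),"X",np.percentile(X[m],[1,50,99]).round(1),"Y",np.percentile(Y[m],[1,50,99]).round(1),"dz",np.percentile(rel[...,2][m],[1,99]).round(1))
E
```

```text
t 26.95 pos [638.1 292.5  62. ] jaw -108.1 tilt 0.13 j1 16 j6 124 w 31.7 F [ 0.  -0.5 -1.1]
 shift now-axes mm [-1.9 -1.9 36. ]  turn z rad 0.000, then shift [-1.9 -1.9 36. ] tilt-fix rotvec [-0.0012 -0.0018 -0.    ]
scene block 70 X [-15.2   3.4  15.7] Y [-16.1 -15.2  -7. ] dz [-15.5  -1. ]
```

drive_tool(series=[[[-0.001,-0.002,0.01],[0,0,0],0.022],[[0,0,0.015],[0,0,0],0.022],[[0,0,0.006],[0,0,0],0.022],[[0,0,0.002],[0,0,0],0.022],[[0,0,0],[0,0,0],0.022]])

```text
clock: 27.55
tool_pos: [636.5, 294.8, 26.8]
tcp_rot: [[0.95, -0.311, -0.001], [-0.311, -0.95, -0.0], [-0.001, 0.001, -1.0]]
ft_force: [0.3, 0.1, -1.0]
width: 0.342
```

drive_tool(series=[[[0,0,0.001],[0,0,0],0.022],[[0,0,0.001],[0,0,0],0.022],[[0,0,0.0005],[0,0,0],0.022],[[0,0,0],[0,0,0],0.022],[[0,0,0],[0,0,0],0.022]])

```text
clock: 28.05
tool_pos: [637.2, 294.9, 26.1]
tcp_rot: [[0.95, -0.311, 0.001], [-0.311, -0.95, 0.0], [0.001, -0.0, -1.0]]
ft_force: [-1.8, -0.3, 5.7]
width: 0.341
```

drive_tool(series=[[[0,0,-0.0005],[0,0,0],0.035],[[0,0,0],[0,0,0],0.042],[[0,0,0],[0,0,0],0.052],[[0,0,0],[0,0,0],0.062],[[0,0,0],[0,0,0],0.062]])

```text
clock: 28.55
tool_pos: [636.9, 294.8, 25.4]
tcp_rot: [[0.95, -0.311, -0.0], [-0.311, -0.95, -0.0], [-0.0, 0.0, -1.0]]
ft_force: [-0.1, -0.8, 0.1]
width: 0.647
```

drive_tool(series=[[[0,0,-0.01],[0,0,0],0.062],[[0,0,-0.025],[0,0,0],0.062],[[0,0,-0.035],[0,0,0],0.062],[[0,0,-0.03],[0,0,0],0.062],[[0,0,-0.01],[0,0,0],0.062]])

```text
clock: 29.05
tool_pos: [639.1, 295.6, 140.7]
tcp_rot: [[0.95, -0.311, 0.007], [-0.311, -0.95, 0.002], [0.006, -0.004, -1.0]]
ft_force: [-0.2, 0.2, 0.5]
width: 0.666
```

```bash
python3 - <<'E'
from h import *
import g
g.go(557.2,-3.6,130,72)
yaw=np.radians(72); ex=np.array([np.cos(yaw),np.sin(yaw)])
for n in ("scene","top"):
    I,D=manip.snapshot(n); P=cloud(n,D)
    rel=P[...,:2]-[543.7,-45.2]; X=rel@ex; Y=rel@[-ex[1],ex[0]]
    for k,z0,z1,m in (("boss",49,56,(abs(X-43)<40)&(abs(Y)<40)),("slab",21,27,(X>-30)&(X<110)&(abs(Y)<45)),("block",87,98,np.hypot(P[...,0]-637,P[...,1]-295)<35)):
        m=m&(P[...,2]>z0)&(P[...,2]<z1)
        if m.sum()<5: print(n,k,"none"); continue
        r=cv2.minAreaRect(P[m][:,:2].astype(np.float32))
        print(n,k,m.sum(),"z%.1f"%P[m][:,2].mean(),"X",np.percentile(X[m],[1,99]).round(1),"Y",np.percentile(Y[m],[1,99]).round(1),np.round(r[0],1),np.round(r[1],1),round(r[2],1))
E
```

```text
t 29.05 pos [639.1 295.6 140.7] jaw -108.1 tilt 0.43 j1 16 j6 124 w 62.0 F [-0.2  0.2  0.5]
 shift now-axes mm [ 15.1 309.8   9.5]  turn z rad -0.002, then shift [ 14.5 309.9   9.5] tilt-fix rotvec [-0.0042 -0.0062 -0.    ]
scene boss 200 z52.5 X [28. 60.] Y [-16.4  15.4] [557.8  -3.6] [33.2 32.9] 74.1
scene slab 795 z24.6 X [-20.9  93.8] Y [-31.7  31. ] [555.5 -10.9] [116.3  84.9] 71.7
scene block 464 z92.3 X [336.  368.1] Y [ 0.5 32.1] [636.9 294.7] [32.9 32.5] 71.6
top boss 156 z52.5 X [27.5 58.6] Y [-15.1  16.1] [556.3  -4.1] [31.3 31.8] 72.5
top slab 643 z24.3 X [-6.  92.2] Y [-30.4  30.9] [557.   -3.9] [100.2  62.4] 72.0
top block 44 z91.4 X [335.4 366.8] Y [23.4 34.1] [625.1 297.7] [32. 11.] 71.5
```

drive_tool(series=[[[0.001,0.02,0],[0,0,0],0.062],[[0.0015,0.035,0],[0,0,0],0.062],[[0.0015,0.04,0],[0,0,0],0.062],[[0.002,0.04,0],[0,0,0],0.062],[[0.002,0.04,0],[0,0,0],0.062]])

```text
clock: 29.65
tool_pos: [588.1, 124.8, 133.3]
tcp_rot: [[0.951, -0.31, -0.004], [-0.31, -0.951, -0.0], [-0.004, 0.001, -1.0]]
ft_force: [1.6, -0.5, -0.5]
width: 0.668
```

drive_tool(series=[[[0.002,0.04,0],[0,0,0],0.062],[[0.002,0.04,0],[0,0,0],0.062],[[0.002,0.035,0.005],[0,0,0],0.062],[[0.001,0.02,0.015],[0,0,0],0.062],[[0,0,0.025],[0,0,0],0.062]])

```text
clock: 30.15
tool_pos: [554.1, -7.2, 89.8]
tcp_rot: [[0.949, -0.314, 0.0], [-0.314, -0.949, -0.001], [0.0, 0.001, -1.0]]
ft_force: [1.1, 0.8, 0.3]
width: 0.665
```

drive_tool(series=[[[0,0,0.025],[0,0,0],0.062],[[0,0,0.01],[0,0,0],0.062],[[0,0,0],[0,0,0],0.062],[[0,0,0],[0,0,0],0.062],[[0,0,0],[0,0,0],0.062]])

```text
clock: 30.65
tool_pos: [555.6, -4.3, 56.6]
tcp_rot: [[0.951, -0.311, 0.002], [-0.311, -0.951, -0.0], [0.002, -0.0, -1.0]]
ft_force: [0.1, 0.0, 0.1]
width: 0.669
```

```bash
python3 g.py 557 -3.8 28.5 72
```

```text
t 30.65 pos [555.6  -4.3  56.6] jaw -108.1 tilt 0.10 j1 -12 j6 96 w 62.2 F [0.1 0.  0.1]
 shift now-axes mm [ 1.1 -0.9 28.1]  turn z rad -0.002, then shift [ 1.1 -0.9 28.1] tilt-fix rotvec [-0.0002 -0.0018  0.    ]
```

drive_tool(series=[[[0.001,-0.001,0.01],[0,0,0],0.062],[[0,0,0.012],[0,0,0],0.062],[[0,0,0.005],[0,0,0],0.062],[[0,0,0],[0,0,0],0.055],[[0,0,0],[0,0,0],0.045]], squeeze=45)

```text
clock: 31.15
tool_pos: [555.9, -3.7, 28.4]
tcp_rot: [[0.95, -0.311, -0.001], [-0.311, -0.95, 0.0], [-0.001, 0.0, -1.0]]
ft_force: [-0.2, 0.7, -0.2]
width: 0.55
```

drive_tool(series=[[[0,0,0],[0,0,0],0.037],[[0,0,0],[0,0,0],0.022],[[0,0,0],[0,0,0],0.022],[[0,0,0],[0,0,0],0.022],[[0,0,0],[0,0,0],0.022]])

```text
clock: 31.65
tool_pos: [556.3, -3.8, 29.0]
tcp_rot: [[0.95, -0.311, 0.001], [-0.311, -0.95, -0.0], [0.001, -0.0, -1.0]]
ft_force: [-0.1, 0.2, 2.6]
width: 0.341
```

drive_tool(series=[[[0,0,-0.002],[0,0,0],0.022],[[0,0,-0.004],[0,0,0],0.022],[[0,0,-0.004],[0,0,0],0.022],[[0,0,-0.005],[0,0,0],0.022],[[0,0,0],[0,0,0],0.022]])

```text
clock: 32.15
tool_pos: [556.6, -3.9, 44.4]
tcp_rot: [[0.95, -0.311, 0.001], [-0.311, -0.95, -0.0], [0.001, -0.0, -1.0]]
ft_force: [1.4, -0.1, -5.3]
width: 0.34
```

```bash
python3 - <<'E'
from h import *
import g
g.go(623.5,-278,90,71.7)
I,D=manip.snapshot("scene"); P=cloud("scene",D)
ex=np.array([.309,.951]); rel=P[...,:2]-[543.7,-45.2]; X=rel@ex; Y=rel@[-ex[1],ex[0]]
m=(abs(Y)<25)&(X>62)&(X<92)&(P[...,2]>15)&(P[...,2]<60); print("slab top z",np.median(P[m][:,2]))
E
```

```text
t 32.15 pos [556.6  -3.9  44.4] jaw -108.1 tilt 0.07 j1 -12 j6 96 w 31.6 F [ 1.4 -0.1 -5.3]
 shift now-axes mm [148.9 239.7 -45.4]  turn z rad 0.003, then shift [149.7 239.2 -45.4] tilt-fix rotvec [-0.0001 -0.0012  0.    ]
slab top z 40.03254909100298
```

drive_tool(series=[[[0,0,-0.01],[0,0,0],0.022],[[0,0,-0.02],[0,0,0],0.022],[[0,0,-0.025],[0,0,0],0.022],[[0.004,0.007,-0.01],[0,0,0],0.022],[[0.01,0.016,0],[0,0,0],0.022]])

```text
clock: 32.7
tool_pos: [563.3, -29.7, 110.9]
tcp_rot: [[0.951, -0.309, 0.004], [-0.309, -0.951, -0.001], [0.004, -0.001, -1.0]]
ft_force: [0.8, -0.2, -5.3]
width: 0.342
```

drive_tool(series=[[[0.016,0.026,0],[0,0,0],0.022],[[0.018,0.029,0],[0,0,0],0.022],[[0.018,0.029,0],[0,0,0],0.022],[[0.018,0.029,0],[0,0,0],0.022],[[0.018,0.029,0],[0,0,0],0.022]])

```text
clock: 33.2
tool_pos: [601.5, -194.2, 108.3]
tcp_rot: [[0.95, -0.311, -0.001], [-0.311, -0.95, 0.0], [-0.001, 0.0, -1.0]]
ft_force: [0.0, 0.9, -4.9]
width: 0.343
```

drive_tool(series=[[[0.018,0.029,0],[0,0,0],0.022],[[0.016,0.026,0],[0,0,0],0.022],[[0.01,0.015,0.005],[0,0,0],0.022],[[0.003,0.0045,0.015],[0,0,0],0.022],[[0,0,0.02],[0,0,0],0.022]])

```text
clock: 33.7
tool_pos: [623.3, -278.3, 67.7]
tcp_rot: [[0.95, -0.312, 0.001], [-0.312, -0.95, -0.0], [0.001, -0.0, -1.0]]
ft_force: [0.3, 1.2, -5.4]
width: 0.343
```

drive_tool(series=[[[0,0,0.015],[0,0,0],0.022],[[0,0,0.005],[0,0,0],0.022],[[0,0,0],[0,0,0],0.022],[[0,0,0],[0,0,0],0.022],[[0,0,0],[0,0,0],0.022]])

```text
clock: 34.2
tool_pos: [624.0, -277.8, 49.9]
tcp_rot: [[0.951, -0.31, 0.002], [-0.31, -0.951, -0.001], [0.002, 0.001, -1.0]]
ft_force: [-0.6, -0.3, -5.9]
width: 0.343
```

```bash
python3 - <<'E'
from h import *
import g
g.go(623.5,-278,24,71.7)
p=np.array(manip.read_state()["tool_pos"])
for n in ("scene","top"):
    I,D=manip.snapshot(n); P=cloud(n,D)
    m=(np.hypot(P[...,0]-p[0],P[...,1]-p[1])<65)&(P[...,2]>p[2]-9)&(P[...,2]<p[2]-1.5)
    r=cv2.minAreaRect(P[m][:,:2].astype(np.float32)); print(n,m.sum(),np.round(r[0],1),np.round(r[1],1),round(r[2],1),np.median(P[m][:,2]).round(1))
E
```

```text
t 34.20 pos [ 624.  -277.8   49.9] jaw -108.1 tilt 0.13 j1 -33 j6 75 w 31.9 F [-0.6 -0.3 -5.9]
 shift now-axes mm [-0.5  0.3 25.9]  turn z rad 0.004, then shift [-0.5  0.3 25.9] tilt-fix rotvec [ 0.0006 -0.0022  0.    ]
scene 453 [ 626.  -275.3] [97.7 62.1] 71.6 45.6
top 30 [ 638.2 -232.3] [ 8.8 45.9] 58.4 45.4
```

drive_tool(series=[[[-0.0005,0.0015,0.008],[0,0,0],0.022],[[0,0,0.01],[0,0,0],0.022],[[0,0,0.004],[0,0,0],0.022],[[0,0,0.0015],[0,0,0],0.022],[[0,0,0],[0,0,0],0.022]])

```text
clock: 34.8
tool_pos: [622.1, -278.9, 24.6]
tcp_rot: [[0.95, -0.311, -0.001], [-0.311, -0.95, 0.0], [-0.001, -0.0, -1.0]]
ft_force: [1.1, -0.5, -5.2]
width: 0.345
```

drive_tool(series=[[[0,0,0.001],[0,0,0],0.022],[[0,0,0.001],[0,0,0],0.022],[[0,0,0.0005],[0,0,0],0.022],[[0,0,0],[0,0,0],0.022],[[0,0,0],[0,0,0],0.022]])

```text
clock: 35.3
tool_pos: [622.6, -279.2, 24.0]
tcp_rot: [[0.95, -0.311, 0.001], [-0.311, -0.95, -0.001], [0.001, 0.0, -1.0]]
ft_force: [-3.3, 2.1, 5.6]
width: 0.34
```

Contact; release, rise and look.

drive_tool(series=[[[0,0,-0.0005],[0,0,0],0.035],[[0,0,0],[0,0,0],0.042],[[0,0,0],[0,0,0],0.052],[[0,0,0],[0,0,0],0.06],[[0,0,0],[0,0,0],0.06]])

```text
clock: 35.8
tool_pos: [622.3, -279.0, 23.0]
tcp_rot: [[0.95, -0.311, -0.0], [-0.311, -0.95, 0.0], [-0.0, -0.0, -1.0]]
ft_force: [0.8, 0.5, -0.0]
width: 0.632
```

drive_tool(series=[[[0,0,-0.01],[0,0,0],0.06],[[0,0,-0.03],[0,0,0],0.06],[[0,0,-0.04],[0,0,0],0.06],[[0,0,-0.04],[0,0,0],0.06],[[0,0,-0.04],[0,0,0],0.06]])

```text
clock: 36.3
tool_pos: [622.2, -278.9, 185.5]
tcp_rot: [[0.95, -0.311, 0.001], [-0.311, -0.95, -0.0], [0.001, 0.0, -1.0]]
ft_force: [1.0, -0.4, -0.2]
width: 0.644
```

drive_tool(series=[[[-0.04,0,0],[0,0,0],0.06],[[-0.04,0,0],[0,0,0],0.06],[[-0.04,0,0],[0,0,0],0.06],[[-0.03,0,0],[0,0,0],0.06],[[0,0,0],[0,0,0],0.06]])

```text
clock: 36.8
tool_pos: [476.6, -230.7, 184.1]
tcp_rot: [[0.95, -0.311, -0.001], [-0.311, -0.95, 0.001], [-0.001, -0.0, -1.0]]
ft_force: [0.4, -0.4, -0.3]
width: 0.644
```

```bash
python3 - <<'E'
from h import *
import g
g.go(500,-200,150)
for n in ("scene","top"):
    I,D=manip.snapshot(n); P=cloud(n,D); cv2.imwrite(f"pics/f_{n}.png",I)
    for k,c,r,z0,z1 in (("cup",(417,293),40,55,66),("dish disc",(439,-291.5),50,9,14),("collar",(439,-291.5),30,34,41),("boss",(623.5,-278),40,44,52),("slab",(623.5,-278),70,16,23),("block",(637,295),35,88,98),("keg",(416.5,-33),45,64,80)):
        m=(np.hypot(P[...,0]-c[0],P[...,1]-c[1])<r)&(P[...,2]>z0)&(P[...,2]<z1)
        if m.sum()<5: print(n,k,"none"); continue
        q=P[m][:,:2].astype(np.float32); r=cv2.minAreaRect(q)
        print(n,k,m.sum(),"z%.1f"%P[m][:,2].mean(),"circ",np.round(cv2.minEnclosingCircle(q)[0],1),"rect",np.round(r[0],1),np.round(r[1],1),round(r[2],1))
cv2.imwrite("pics/f.png",cv2.resize(cv2.imread("pics/f_scene.png"),(768,576)))
E
```

```text
t 36.80 pos [ 476.6 -230.7  184.1] jaw -108.1 tilt 0.08 j1 -38 j6 70 w 59.9 F [ 0.4 -0.4 -0.3]
 shift now-axes mm [ 12.7 -36.5  34.1]  turn z rad 0.000, then shift [ 12.7 -36.5  34.1] tilt-fix rotvec [-0.0001  0.0014  0.    ]
scene cup 147 z59.8 circ [417.5 292.2] rect [418.2 292.8] [34.9 35.5] 84.0
scene dish disc 345 z11.6 circ [ 438.4 -291.6] rect [ 440.7 -289.5] [78.8 82.1] 51.3
scene collar 109 z37.5 circ [ 437.9 -290.1] rect [ 439.9 -291.1] [38.2 33.7] 50.9
scene boss 145 z47.4 circ [ 623.6 -279.1] rect [ 623.8 -278.7] [33.  31.8] 71.0
scene slab 550 z19.9 circ [ 622.4 -278.4] rect [ 623.6 -279.2] [103.2  61.8] 71.9
scene block 457 z92.4 circ [636.9 294.8] rect [637.  294.7] [33.5 32.5] 71.9
scene keg 331 z70.0 circ [417.7 -33.7] rect [417.7 -33.1] [50.2 49.4] 44.8
top cup 76 z60.3 circ [416.5 292. ] rect [416.  291.7] [33.5 34.8] 2.0
top dish disc 181 z11.7 circ [ 431.7 -308.5] rect [ 424.5 -319. ] [30.2 80.9] 55.7
top collar 30 z38.2 circ [ 432.3 -300.1] rect [ 430.8 -302. ] [ 7.8 26.4] 50.6
top boss 153 z47.8 circ [ 623.5 -280.1] rect [ 622.4 -279.7] [32.1 33. ] 72.8
top slab 553 z19.8 circ [ 626.6 -281.1] rect [ 622.9 -279.8] [100.4  62.4] 71.4
top block 174 z92.0 circ [634.1 294.5] rect [635.1 293.9] [31.9 33.2] 71.6
top keg 364 z70.6 circ [415.9 -33.4] rect [415.5 -33.2] [49.8 47.8] 0.2
```

View pics/f.png

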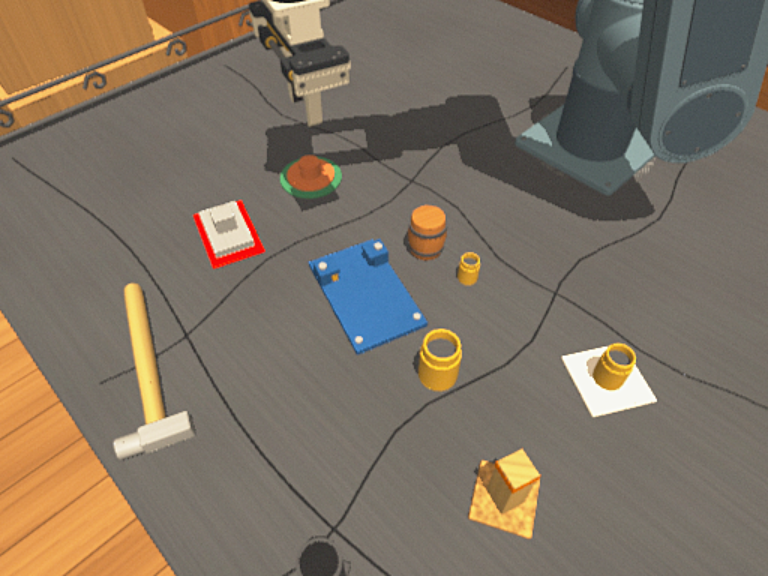

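The picture shows every part upright and centred: cup on the tile (614,367), dish on the mat (311,174), foot along the red plate (228,230), block on the cork (514,482). The keg (428,230) is unmoved and the arm is clear, so I am handing in.

```bash
python3 -c "
from rig import manip; print(manip.finish_job())"
```

```text
the job is handed in; nothing more can be done
None
```

The candlestick is apart and every part is in its place. I handed the job in at about 37 s of the 128 s allowed; `finish_job` gives no verdict, so success is by my own checks.

**What I did:**
- Set the cup on the white tile, then the dish on the green mat.
- Drove the foot about 43 mm along the channel with the block held in the gripper, pushing with about 9 N.
- Stood the block on the cork rest.
- Lifted the foot by its boss and laid it along the red plate.

**Last checks, from both cameras:**

| Part | Distance from middle of its place | Height or angle |
|---|---|---|
| Cup | about 1 mm | flat on the tile |
| Dish | about 1 mm | flat on the mat |
| Foot | about 1–2 mm | flat on the plate, length within about 1° of the plate's |
| Block | about 1–3 mm | upright, top at 92 mm as expected on the 8 mm rest |
| Keg | under 1 mm from its start | standing |

The gripper was empty and clear of everything.

**What disagreed:**
- The top camera's final reading of the dish was about 19–30 mm off. I put this down to the arm hiding part of it from that camera. I relied on the scene camera, which agrees with where I released the dish.
- A scene-camera reading of the held foot, partly hidden by the gripper, came out about 3 mm off. I corrected by half of that before setting it down.

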